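Load the transport carrier with samples by height

TASK

Lift the steel retaining plate straight up off the two dowels of the empty aluminium transport carrier, keeping it level, and lay it flat along the black rubber mat, fully on it. Then move the four yellow-capped sample containers from the white collection rack into the carrier, one in each place and in order of height, the shortest beside the temperature logger and the tallest at the other end. Keep the containers upright all the while and leave everything standing free.

Things in the scene. Friction and masses are not known exactly. Their poses are not given: they have to be found in the camera images.
- jar_c (a point): Squat round sample jar, the shortest: 46 mm high, 40 mm diameter over its whole height, white with a yellow screw cap (top 12 mm), about 50 g; starts upright in a place of the collection rack, foot 4 mm above the table. Point: its centre, half-way up; z up.
- square_c (a point): Square sample bottle, second shortest: 58 mm high; body 34 x 34 mm and 44 mm high, white, its sides along its x and y axes; yellow round cap 26 mm diameter, 14 mm high on top; about 60 g; starts upright in a place of the collection rack, foot 4 mm above the table. Point: its centre, half-way up; z up. Its sides are square to the rack to within 0.1 rad.
- bottle_c (a point): Round sample bottle, second tallest: 70 mm high; white body 34 mm diameter up to 52 mm, a narrower neck of 4 mm, then a yellow cap 24 mm diameter and 14 mm high; about 60 g; starts upright in a place of the collection rack, foot 4 mm above the table. Point: its centre, half-way up; z up.
- vial_c (a point): Slim round sample vial, the tallest: 84 mm high; white body 25 mm diameter up to 68 mm, yellow cap 27 mm diameter, 16 mm high; about 45 g; starts upright in a place of the collection rack, foot 4 mm above the table. Point: its centre, half-way up; z up.
- plate_grip (a point): Loose steel plate, 180 g, 292 (its y) x 32 (x) x 6 mm, with an upright black grip amid it, 12 (x) x 44 (y) mm, 30 mm high above the plate. Point: the grip's centre, 21 mm above the plate's underside. It starts lengthwise over the carrier, underside 16 mm above the table, barring the places; 9 mm holes 135 mm either side of the middle sit on 8 mm dowels that rise 22 mm above its underside.
- carrier: Fixed aluminium row of four places along its y axis, centres at y = -90, -30, 30, 90 mm (x = 0), each 56 (y) x 60 (x) mm inside; floor 4 mm above the table, 4 mm walls, tops 14 mm above the table. At y = -135 and 135 mm end blocks 16 mm high carry upright 8 mm dowels, tops 38 mm above the table. Origin: centre of its underside, on the table; z up. Turned up to 0.15 rad.
- logger: Temperature logger, fixed: white upright box 40 x 28 x 50 mm high, dark screen on top and side, close beyond one end of the carrier, on its long centre line 165 mm from its middle; at its +y or -y end at random. A plain low grey block 12 mm high stands at the other end. Origin: centre of its underside.
- collection_rack: Fixed white plastic row of four places along its y axis like the carrier's: centres at y = -90, -30, 30, 90 mm, 56 x 60 mm inside, floor 4 mm and 4 mm wall tops 14 mm above the table; no dowels. The containers stand in it in random order, within 5 mm of the middle of their places. Origin: centre of its underside, on the table.
- mat: Black rubber mat, fixed, 340 mm (its x axis) x 110 mm (its y axis), 3 mm thick, at the left of the racks: where the plate is laid, its length along the mat's length. Origin: centre of its underside on the table.
Mind the look-alikes: they are no part of the job. What is shaped like the part that bears vial_c but blue or purple is not meant.

How it is judged:
By the outcome, as a careful person would: the job done as asked, in the order asked, and still so for the second after the job is handed in, with the robot touching nothing.
It also fails if it takes over 120 s, if anything falls off the work surface, if the arm or the gripper's body presses on something with over 40 N, if the wrist force passes 120 N, or if a joint passes its speed limit or range.

ROBOT

A 6-joint arm with a two-finger parallel gripper is mounted at the origin on the work surface. World frame = base frame: x ahead of the robot, y to its left, z up, the work surface at z = 0. Lengths are in mm, angles in rad, forces in N, time in s.
With the tool pointing down it reaches from about 350 to 875 mm from the base axis. Payload 4.2 kg.
Tool frame: the origin (TCP) lies midway between the tips of the shut fingers; the grasp point (between the pads) lies 19 mm behind it; y points along the fingers, x is the direction in which the jaws open and shut, and the axes are right-handed (so a half turn about y gives the same grasp; the last joint's range is limited). The gripper opens to 85 mm and grips with 20 to 120 N. Pads are 22 mm wide; open, the fingers measure 114 mm over their backs; the gripper's body (76 mm by 85 mm) begins 54 mm behind the grasp point. The pads swing forward as they close: fully open they stand 13 mm farther back than shut.
Start: joints at [-1.024, 0.385, 0.008, 0, -1.194, -0.259], TCP at [177.418, -599.268, 231.312] pointing down, gripper open.
Joint ranges: [-3.14, 3.14], [-1.21, 2.06], [-1.07, 1.41], [-3.16, 2.05], [-2.99, -0.16], [-3.1, 3.1]. Speed limits (rad/s): [2.79, 2.79, 3.14, 3.14, 3.14, 3.14].

INTERFACE

Orientations are given as a unit quaternion [x, y, z, w].
In Python, from bench import read_state, get_image, job_done gives the robot as it stands.
- The arm moves only by the tool play_rows, never from a script. Its argument "series" is a list of rows, each a list of 7 numbers: the shift along the tool's x, y, z in m, then the turn, a rotation vector about the tool's x, y, z in rad, then the finger opening in m, from 0 to 0.0854. In form: [[x, y, z, wx, wy, wz, claw], ...]. A call has 1 to 10 rows; each row shifts and turns the pose as measured when the row begins, along the tool's axes as they then stand; what a row does not reach is not made up. A row lasts 1/10 s, in which the tool goes at most 50 mm and 8.59 degrees, less where a joint would pass 70% of its speed; a pose out of reach is approached as far as the arm can. A call with a gripper value outside its range is refused whole. The fingers move at their own pace and stop on an object; the grip force is fixed at half the most. Time passes only in rows, so rows that do not move let the fingers close. It gives the time, the measured TCP pose, the force and the opening at its end, in the units of the state.
- read_state(): the state, without advancing time (a new reading comes with each control period).
- get_image(name): name is "side" or "top"; returns a dict with "color" (400x640x3 uint8, red, green, blue), "intrinsics" (3x3 intrinsics, pixels), "D" ([k1, k2, p1, p2, k3] as OpenCV has them; the pictures are not rectified), "origin" and "orientation" of the camera in the world. Camera axes: x right, y down, z forward; pixel columns grow to the right and rows downward; lengths in mm; the calibration is good to about 2 mm. A picture is of the moment at which its call begins. There is no depth.
- job_done(): hands the job in, once; it reports no verdict.
The state is a dict: "clock": time; "joints": joint angles; "joint_vel": joint speeds; "joint_efforts": joint torques, N m; "position": TCP position; "ee_rot": TCP orientation; "contact_force": force on the tool from outside, world axes, zero at the start; "wrist_torque": the same for the moment, N m; "gripper_width": finger opening in mm.
Only numpy, scipy, OpenCV 4.12 (cv2) and the standard library are available. Lean on these libraries where they do the work, as an engineer would, in place of code of your own. Each camera call takes 0.05 s, during which the arm holds its last target. There are 200 camera calls.

## Working session

There is one attempt and no reset: what is moved stays moved. The work goes in short steps, Python scripts to look and compute and a tool call to move; the robot and the scene stay as the last step left them, time stands still between calls to the robot, and variables do not carry over. Pictures are saved under pics/ and viewed, about 12 in all and at most 16, crops included, and the job is handed in when it is done.

Besides the shell and the picture viewer there is one more tool, called after "Emit:" in YAML: its name, and indented under it one key for each argument. play_rows: Moves the arm, as the interface text tells. Its arguments: {"type":"object","properties":{"series":{"type":"array","items":{"type":"array","items":{"type":"number"}}}},"required":["series"]}

```bash
mkdir -p pics; ls; cat > h.py <<'E'
import numpy as np, cv2
from scipy.spatial.transform import Rotation as R
from bench import read_state, get_image, job_done
def snap(n,f):
    im=get_image(n); cv2.imwrite(f,im["color"][:,:,::-1]); np.savez(f+'.npz',**{k:np.array(v) for k,v in im.items()}); return im
def load(f): return dict(np.load(f+'.npz'))
def ray(im,uv):
    p=cv2.undistortPoints(np.array(uv,float).reshape(-1,1,2),im["intrinsics"].astype(float),im["D"].astype(float)).reshape(-1,2)
    return R.from_quat(im["orientation"]).apply(np.c_[p,np.ones(len(p))])
def onz(im,uv,z):
    d=ray(im,uv); o=im["origin"]; z=np.broadcast_to(z,len(d)); return o+d*((z-o[2])/d[:,2])[:,None]
def proj(im,P):
    r=R.from_quat(im["orientation"]).inv(); P=np.array(P,float).reshape(-1,3)
    q=r.apply(P-im["origin"]); return cv2.projectPoints(q,np.zeros(3),np.zeros(3),im["intrinsics"].astype(float),im["D"].astype(float))[0].reshape(-1,2)
E
python3 -c "
from h import *
s=read_state();print(s)
for n in('top','side'):
    im=snap(n,f'pics/{n}0.png');print(n,im['origin'],im['orientation'],im['intrinsics'].tolist(),im['D'])
"
```

```text
pics
{'clock': 0.0, 'joints': array([-1.02440554e+00,  3.85547837e-01,  6.59730287e-03, -5.05523321e-04,
       -1.19399552e+00, -2.58604488e-01]), 'joint_vel': array([ 5.68863543e-05,  4.22837993e-04,  6.19451172e-04, -1.77083796e-04,
       -1.55537674e-03, -4.02473430e-04]), 'joint_efforts': array([-6.72242058e-04, -3.92289662e+01,  1.88399059e+01,  4.18612897e+00,
       -4.65394347e-03, -3.45380045e-05]), 'position': array([ 177.24370079, -598.71805431,  230.21471896]), 'ee_rot': array([ 0.4225437 ,  0.56692942, -0.56605331, -0.42382958]), 'contact_force': array([ 0.0390333 , -0.35469742, -0.08272204]), 'wrist_torque': array([-0.04310054, -0.00456194, -0.02276996]), 'gripper_width': 85.08852399257981}
top [ 342.70567194   60.24713796 1119.28875466] [-0.70487196  0.70568424 -0.04503269  0.05601178] [[443.685953610263, 0.0, 311.9101112682724], [0.0, 443.685953610263, 201.81975804649304], [0.0, 0.0, 1.0]] [-0.08961107  0.          0.          0.          0.        ]
side [ -20.37938344 -602.16065503  534.14069018] [ 0.82205079 -0.26982166  0.16305732 -0.47417411] [[501.20174461489, 0.0, 323.4785819368712], [0.0, 501.20174461489, 210.3308219197524], [0.0, 0.0, 1.0]] [-0.02470524  0.          0.          0.          0.        ]
```

View pics/top0.png

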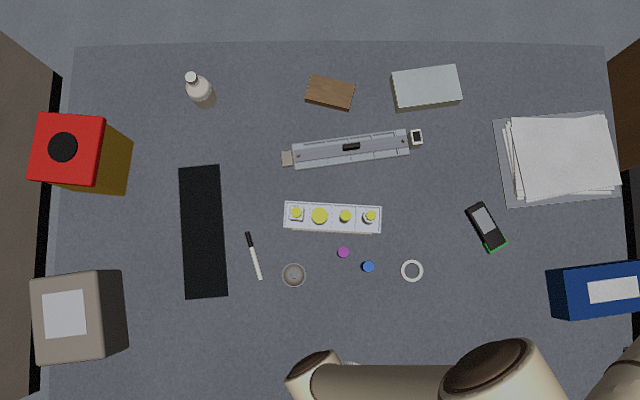

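View pics/side0.png

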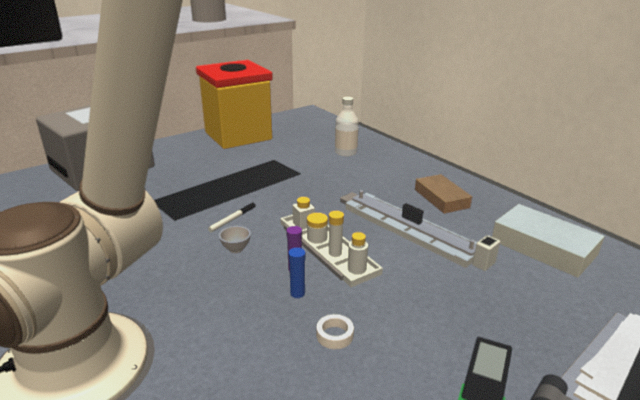

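Both views agree. In the top view, from left to right, the rack holds square (296,213), jar (319,216), vial (345,216) and bottle (370,215). The logger is at the carrier's right end (416,137), the grip at (351,146) and the mat at about (203,231). The blue and purple vials are decoys. I'll zoom in for accurate corner positions.

```bash
python3 -c "
import cv2
a=cv2.imread('pics/top0.png')
cv2.imwrite('pics/c1.png',cv2.resize(a[120:240,275:435],None,fx=5,fy=5,interpolation=cv2.INTER_CUBIC))
g=cv2.cvtColor(a,cv2.COLOR_BGR2GRAY); 
m=(g<32).astype('uint8');m[:,:170]=0;m[:,240:]=0;m[:150]=0;m[310:]=0
c=max(cv2.findContours(m,0,1)[0],key=cv2.contourArea);print(cv2.minAreaRect(c),cv2.boxPoints(cv2.minAreaRect(c)))
h=cv2.cvtColor(a,cv2.COLOR_BGR2HSV);m=cv2.inRange(h,(20,120,90),(35,255,255));m[:,:270]=0
n,l,s,c=cv2.connectedComponentsWithStats(m)
for i in range(1,n):
  if s[i,4]>20:print(s[i],c[i])
"
```

```text
((202.58151245117188, 231.4676971435547), (132.1295928955078, 42.49003601074219), 86.8201675415039) [[177.70459 166.68307]
 [220.12921 164.32614]
 [227.45844 296.25232]
 [185.03381 298.60925]]
[292 208   9  10  71] [296.05633803 212.04225352]
[312 208  15  16 192] [319.09895833 215.63541667]
[340 210  11  11  92] [345.06521739 215.16304348]
[366 211  10   9  65] [370.43076923 215.2       ]
```

View pics/c1.png

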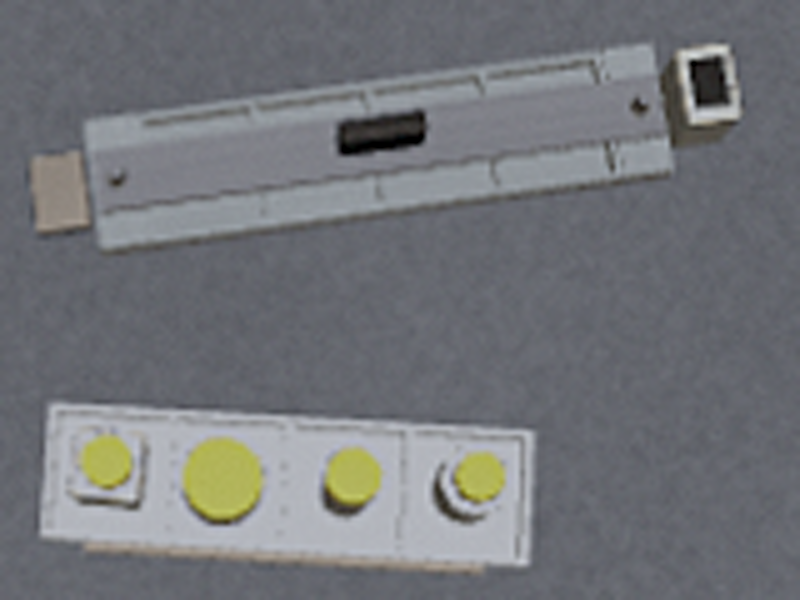

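```bash
cat > m.py <<'E'
from h import *
im=load('pics/top0.png')
c=lambda L:(np.array(L,float)+.5)/5-.5+[275,120]
np.set_printoptions(suppress=True,precision=1)
d=onz(im,c([[116,178],[640,105]]),38);print('dowels',d,np.linalg.norm(d[0]-d[1]),d.mean(0))
v=d[0]-d[1];print('carrier yaw of +y',np.arctan2(-v[0],v[1]).round(4))
print('grip',onz(im,c([[383,129]]),52))
k=onz(im,c([[85,120],[653,44],[672,172],[101,250]]),[16]*4);print('carrier box',k,k.mean(0))
r=onz(im,c([[50,403],[537,430],[528,565],[40,537]]),14);print('rack',r,r.mean(0)); v=r[0]+r[3]-r[1]-r[2];print('rack yaw',np.arctan2(-v[0],v[1]).round(4), np.linalg.norm(v)/2)
print('caps',onz(im,[[296.06,212.04],[319.1,215.64],[345.07,215.16],[370.43,215.2]],[62,50,88,74]))
m=onz(im,[[177.7,166.7],[220.1,164.3],[227.5,296.3],[185,298.6]],3);print('mat',m,m.mean(0));v=m[0]+m[1]-m[2]-m[3];print('mat yaw',np.arctan2(v[1],v[0]).round(4),np.linalg.norm(v)/2)
print('logger',onz(im,c([[708,84]]),50))
s=read_state();print(R.from_quat(s['ee_rot']).as_matrix())
E
python3 m.py
```

```text
dowels [[ 616.5  112.4   38. ]
 [ 653.7 -151.3   38. ]] 266.36681294004217 [635.1 -19.5  38. ]
carrier yaw of +y 0.1401
grip [[637.4 -20.5  52. ]]
carrier box [[ 652.7  129.6   16. ]
 [ 692.6 -163.5   16. ]
 [ 624.6 -170.9   16. ]
 [ 584.5  120.9   16. ]] [638.6 -21.   16. ]
rack [[506.2 146.3  14. ]
 [491.9 -98.7  14. ]
 [424.  -92.8  14. ]
 [438.4 150.8  14. ]] [465.1  26.4  14. ]
rack yaw -0.0587 244.7338639293218
caps [[470.3 114.8  62. ]
 [462.8  59.5  50. ]
 [459.6  -1.2  88. ]
 [460.9 -62.1  74. ]]
mat [[596.8 427.6   3. ]
 [602.4 315.8   3. ]
 [266.1 288.    3. ]
 [259.3 395.5   3. ]] [431.1 356.7   3. ]
mat yaw 0.0887 338.1932830135262
logger [[ 661.1 -183.5   50. ]]
[[-0.3 -0.  -1. ]
 [ 1.   0.  -0.3]
 [ 0.  -1.   0. ]]
```

```bash
cat > plan.py <<'E'
# plan.py x y z jawangle opening_mm [steps] : prints rows to the target from the measured pose
import sys,json
from h import *
x,y,z,a,w=map(float,sys.argv[1:6])
s=read_state(); p=s['position'].copy(); r=R.from_quat(s['ee_rot'])
T=np.array([x,y,z]); xa=np.array([np.cos(a),np.sin(a),0]); ya=np.array([0,0,-1.])
rt=R.from_matrix(np.c_[xa,ya,np.cross(xa,ya)])
rv=(r.inv()*rt).as_rotvec(); d=T-p
n=int(sys.argv[6]) if len(sys.argv)>6 else max(1,int(np.ceil(max(np.linalg.norm(d)/45,np.linalg.norm(rv)/.14))))
rows=[]
for i in range(n):
    q=r*R.from_rotvec(rv*i/n)
    rows.append([round(v,4) for v in q.inv().apply(d/n)/1000]+[round(v,3) for v in rv/n]+[w/1000])
print('at',p.round(1),'d',d.round(1),'rv',rv.round(3),'F',s['contact_force'].round(1),'w',round(s['gripper_width'],1),'t',round(s['clock'],2))
for i in range(0,n,10): print(json.dumps(rows[i:i+10]))
E
python3 plan.py 636.8 -20.2 170 3.283 45; python3 -c "
from h import *
print(read_state()['joints'])"
```

```text
at [ 177.3 -598.8  230.3] d [459.5 578.6 -60.3] rv [ 1.000e-03 -1.425e+00  2.000e-03] F [ 0.5 -1.3 -0.2] w 85.0 t 0.1
[[0.025, 0.0036, -0.0356, 0.0, -0.084, 0.0, 0.045], [0.0219, 0.0036, -0.0375, 0.0, -0.084, 0.0, 0.045], [0.0187, 0.0036, -0.0392, 0.0, -0.084, 0.0, 0.045], [0.0153, 0.0036, -0.0407, 0.0, -0.084, 0.0, 0.045], [0.0119, 0.0036, -0.0418, 0.0, -0.084, 0.0, 0.045], [0.0083, 0.0036, -0.0427, 0.0, -0.084, 0.0, 0.045], [0.0047, 0.0036, -0.0432, 0.0, -0.084, 0.0, 0.045], [0.0011, 0.0036, -0.0434, 0.0, -0.084, 0.0, 0.045], [-0.0025, 0.0036, -0.0434, 0.0, -0.084, 0.0, 0.045], [-0.0062, 0.0036, -0.043, 0.0, -0.084, 0.0, 0.045]]
[[-0.0097, 0.0036, -0.0424, 0.0, -0.084, 0.0, 0.045], [-0.0133, 0.0036, -0.0414, 0.0, -0.084, 0.0, 0.045], [-0.0167, 0.0036, -0.0401, 0.0, -0.084, 0.0, 0.045], [-0.02, 0.0035, -0.0386, 0.0, -0.084, 0.0, 0.045], [-0.0231, 0.0035, -0.0368, 0.0, -0.084, 0.0, 0.045], [-0.0261, 0.0035, -0.0347, 0.0, -0.084, 0.0, 0.045], [-0.0289, 0.0035, -0.0324, 0.0, -0.084, 0.0, 0.045]]
[-1.02439916e+00  3.85472286e-01  6.76219519e-03 -4.57608475e-04
 -1.19399662e+00 -2.58633688e-01]
```

Emit:
play_rows:
  series:
    - [0.025,0.0036,-0.0356,0,-0.084,0,0.045]
    - [0.022,0.0036,-0.0375,0,-0.084,0,0.045]
    - [0.0187,0.0036,-0.0392,0,-0.084,0,0.045]
    - [0.0153,0.0036,-0.0407,0,-0.084,0,0.045]
    - [0.012,0.0036,-0.0418,0,-0.084,0,0.045]
    - [0.0083,0.0036,-0.0427,0,-0.084,0,0.045]
    - [0.0047,0.0036,-0.0432,0,-0.084,0,0.045]
    - [0.001,0.0036,-0.0434,0,-0.084,0,0.045]
    - [-0.0025,0.0036,-0.0434,0,-0.084,0,0.045]
    - [-0.0062,0.0036,-0.043,0,-0.084,0,0.045]

```text
clock: 1.1
position: [447.6, -244.8, 188.8]
ee_rot: [0.145, 0.693, -0.69, -0.15]
contact_force: [1.1, -1.7, 0.0]
gripper_width: 45.2
```

```bash
python3 plan.py 636.8 -20.2 170 3.283 45
```

```text
at [ 447.6 -244.8  188.8] d [189.2 224.6 -18.8] rv [ 0.006 -0.562  0.007] F [ 1.1 -1.7  0. ] w 45.2 t 1.1
[[-0.0116, 0.0027, -0.0403, 0.001, -0.08, 0.001, 0.045], [-0.0148, 0.0027, -0.0393, 0.001, -0.08, 0.001, 0.045], [-0.0179, 0.0027, -0.0379, 0.001, -0.08, 0.001, 0.045], [-0.0209, 0.0027, -0.0364, 0.001, -0.08, 0.001, 0.045], [-0.0237, 0.0027, -0.0346, 0.001, -0.08, 0.001, 0.045], [-0.0264, 0.0027, -0.0326, 0.001, -0.08, 0.001, 0.045], [-0.0289, 0.0027, -0.0304, 0.001, -0.08, 0.001, 0.045]]
```

Tracking is about as commanded.

Emit:
play_rows:
  series:
    - [-0.0116,0.0027,-0.0403,0.001,-0.08,0.001,0.045]
    - [-0.0148,0.0027,-0.0393,0.001,-0.08,0.001,0.045]
    - [-0.018,0.0027,-0.038,0.001,-0.08,0.001,0.045]
    - [-0.021,0.0027,-0.0364,0.001,-0.08,0.001,0.045]
    - [-0.0237,0.0027,-0.0346,0.001,-0.08,0.001,0.045]
    - [-0.0264,0.0027,-0.0326,0.001,-0.08,0.001,0.045]
    - [-0.029,0.0027,-0.0304,0.001,-0.08,0.001,0.045]

```text
clock: 1.8
position: [638.7, -6.3, 166.3]
ee_rot: [0.06, -0.704, 0.705, -0.057]
contact_force: [0.0, 0.2, 0.2]
gripper_width: 45.0
```

```bash
python3 plan.py 636.8 -20.2 80 3.283 45 4; python3 -c "
from h import *
print(read_state()['joints'])
im=snap('side','pics/side1.png');a=cv2.imread('pics/side1.png')
cv2.imwrite('pics/s1c.png',cv2.resize(a[150:280,320:520],None,fx=4,fy=4,interpolation=cv2.INTER_CUBIC))
t=[im['origin']];print(proj(im,[[636.8,-20.2,52],[616.8+.0,114,38],[655.5,-154,38]]))"
```

```text
at [638.7  -6.3 166.3] d [ -1.9 -13.9 -86.3] rv [-0.     0.024  0.005] F [0.  0.2 0.2] w 45.0 t 1.8
[[0.0009, 0.0216, 0.0034, -0.0, 0.006, 0.001, 0.045], [0.0009, 0.0216, 0.0034, -0.0, 0.006, 0.001, 0.045], [0.0009, 0.0216, 0.0034, -0.0, 0.006, 0.001, 0.045], [0.0009, 0.0216, 0.0034, -0.0, 0.006, 0.001, 0.045]]
[ 2.43003336e-01  4.58935563e-01 -4.31802958e-02 -2.17120186e-04
 -1.07398888e+00 -7.72217516e-02]
[[411.05369254 206.70634502]
 [358.89136912 190.05616464]
 [470.28879505 239.8469134 ]]
```

View pics/s1c.png

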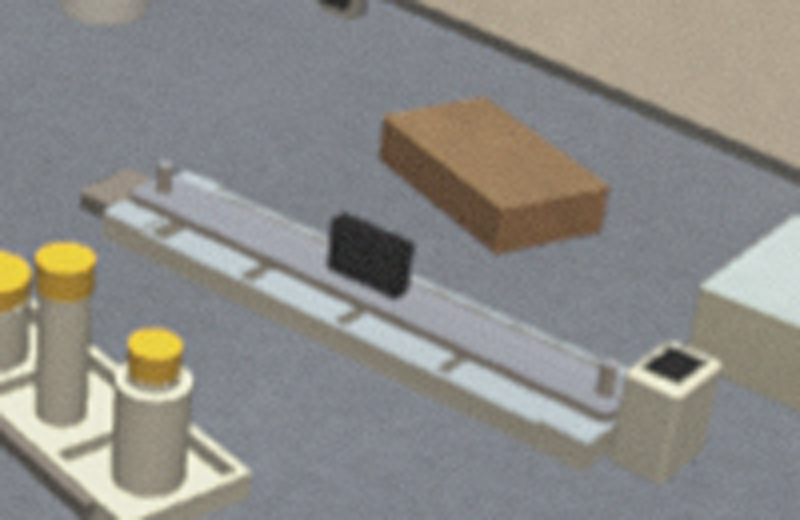

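The grip's top centre is at crop (371,233) and the dowel tops are at (165,163) and (607,363), about 1.7 px from my prediction. I'll combine both cameras.

```bash
cat > tri.py <<'E'
from h import *
from scipy.optimize import least_squares
a=load('pics/top0.png');b=load('pics/side1.png')
c=lambda L:(np.array(L,float)+.5)/5-.5+[275,120]
e=lambda L:(np.array(L,float)+.5)/4-.5+[320,150]
ta=c([[383,129],[116,178],[640,105]]);sb=e([[371,233],[165,163],[607,363]])
f=lambda q,z:np.r_[(proj(a,[*q,z])[0]-t),(proj(b,[*q,z])[0]-u)]
for t,u,z in zip(ta,sb,[52,38,38]):
    o=least_squares(f,[637,-20],args=(z,)); print(o.x.round(1),o.fun.round(2), 'side only',onz(b,[u],z).round(1))
E
python3 tri.py
```

```text
[637.4 -22.3] [ 0.72 -0.   -0.33 -0.84] side only [[635.5 -25.   52. ]]
[618.1 111.2] [ 0.5  -0.62 -0.68  0.02] side only [[619.3 110.4  38. ]]
[ 655.4 -154.5] [ 1.23 -0.68 -0.88 -0.4 ] side only [[ 655.7 -156.3   38. ]]
```

Emit:
play_rows:
  series:
    - [0,0.0216,0.004,0,0.008,0.0015,0.045]
    - [0,0.0216,0.004,0,0.008,0.0015,0.045]
    - [0,0.0216,0.004,0,0.008,0.0015,0.045]
    - [0,0.018,0.002,0,0,0.0,0.045]
    - [0,0,0,0,0,0,0.045]

```text
clock: 2.35
position: [645.3, -12.4, 76.3]
ee_rot: [-0.054, 0.705, -0.705, 0.053]
contact_force: [-0.6, 0.0, 0.5]
gripper_width: 44.8
```

```bash
python3 plan.py 637 -21.7 75 3.281 45 2
```

```text
at [645.3 -12.4  76.3] d [-8.3 -9.3 -1.3] rv [0.    0.012 0.001] F [-0.6  0.   0.5] w 44.8 t 2.35
[[0.0048, 0.0007, 0.004, 0.0, 0.006, 0.001, 0.045], [0.0048, 0.0007, 0.004, 0.0, 0.006, 0.001, 0.045]]
```

Emit:
play_rows:
  series:
    - [0.0048,0.0007,0.004,0,0.006,0,0.045]
    - [0.0048,0.0007,0.004,0,0.006,0,0.045]
    - [0,0,0,0,0,0,0.045]

```text
clock: 2.65
position: [636.8, -22.7, 76.3]
ee_rot: [0.049, -0.705, 0.705, -0.049]
contact_force: [0.6, 0.5, 0.1]
gripper_width: 44.7
```

```bash
python3 plan.py 637 -21.7 45 3.281 45 2
```

```text
at [636.8 -22.7  76.3] d [  0.2   1.  -31.3] rv [-0.    -0.001 -0.   ] F [0.6 0.5 0.1] w 44.7 t 2.65
[[-0.0001, 0.0156, -0.0005, -0.0, -0.0, -0.0, 0.045], [-0.0001, 0.0156, -0.0005, -0.0, -0.0, -0.0, 0.045]]
```

Emit:
play_rows:
  series:
    - [0,0.012,0,0,0,0,0.045]
    - [0,0.012,0,0,0,0,0.045]
    - [0,0.012,0,0,0,0,0.045]
    - [0,0.008,0,0,0,0,0.035]
    - [0,0.0,0,0,0,0,0.035]
    - [0,0.0,0,0,0,0,0.035]

```text
clock: 3.25
position: [637.5, -22.6, 29.8]
ee_rot: [-0.048, 0.705, -0.705, 0.05]
contact_force: [-0.0, -0.7, -0.5]
gripper_width: 35.0
```

```bash
python3 plan.py 637 -21.7 29 3.281 35 1;  python3 -c "
from h import *
im=snap('side','pics/side2.png');a=cv2.imread('pics/side2.png')
cv2.imwrite('pics/s2c.png',cv2.resize(a[150:280,320:520],None,fx=4,fy=4,interpolation=cv2.INTER_CUBIC))"
```

```text
at [637.5 -22.6  29.8] d [-0.5  0.9 -0.8] rv [-0.    -0.001 -0.003] F [-0.  -0.7 -0.5] w 35.0 t 3.25
[[0.0004, 0.0007, -0.001, -0.0, -0.001, -0.003, 0.035]]
```

View pics/s2c.png

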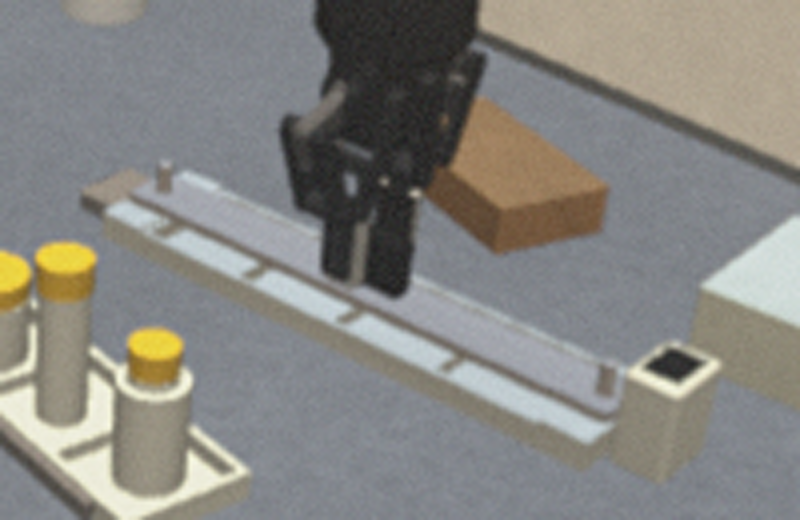

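The near finger stands in front of the grip (crop about 340,270), just above the plate, and the jaws straddle it. I'll close in stages and watch the force.

Emit:
play_rows:
  series:
    - [0,0,0,0,0,0,0.018]
    - [0,0,0,0,0,0,0.018]
    - [0,0,0,0,0,0,0.015]
    - [0,0,0,0,0,0,0.015]

```text
clock: 3.7
position: [638.4, -22.4, 31.1]
ee_rot: [-0.047, 0.706, -0.705, 0.051]
contact_force: [-0.6, 0.3, 0.1]
gripper_width: 14.8
```

```bash
python3 plan.py 637 -21.7 29 3.281 35 1
```

```text
at [638.4 -22.4  31.1] d [-1.4  0.7 -2.1] rv [ 0.    -0.001 -0.005] F [-0.6  0.3  0.1] w 14.8 t 3.7
[[0.0013, 0.0021, -0.0009, 0.0, -0.001, -0.005, 0.035]]
```

Emit:
play_rows:
  series:
    - [0,0,0,0,0,0,0.013]
    - [0,0,0,0,0,0,0.011]
    - [0,0,0,0,0,0,0.009]
    - [0,0,0,0,0,0,0.009]

```text
clock: 4.1
position: [638.7, -22.3, 31.6]
ee_rot: [-0.047, 0.706, -0.705, 0.051]
contact_force: [1.1, -0.5, 0.1]
gripper_width: 10.7
```

```bash
python3 plan.py 637 -21.7 29 3.281 35 1
```

```text
at [638.7 -22.3  31.6] d [-1.7  0.6 -2.6] rv [-0.    -0.    -0.006] F [ 1.1 -0.5  0.1] w 10.7 t 4.1
[[0.0016, 0.0026, -0.0008, -0.0, -0.0, -0.006, 0.035]]
```

Emit:
play_rows:
  series:
    - [0.0008,0.001,0,0,0,-0.003,0.0]
    - [0,0.0005,0,0,0,-0.002,0.0]
    - [0,0.0005,0,0,0,0,0.0]
    - [0,0.0005,0,0,0,0,0.0]

```text
clock: 4.5
position: [638.8, -22.3, 31.5]
ee_rot: [0.048, -0.705, 0.706, -0.05]
contact_force: [-1.0, 1.2, 4.5]
gripper_width: 10.2
```

```bash
python3 plan.py 637 -21.7 29 3.281 0 1
```

```text
at [638.8 -22.3  31.5] d [-1.8  0.6 -2.5] rv [-0.001  0.001 -0.003] F [-1.   1.2  4.5] w 10.2 t 4.5
[[0.0017, 0.0025, -0.0009, -0.001, 0.001, -0.003, 0.0]]
```

Emit:
play_rows:
  series:
    - [0.0,-0.008,0,0,0,-0.001,0.0]
    - [0.0,-0.01,0,0,0,0,0.0]

```text
clock: 4.7
position: [638.1, -22.2, 47.4]
ee_rot: [0.049, -0.705, 0.705, -0.049]
contact_force: [1.9, -1.1, -4.1]
gripper_width: 10.5
```

```bash
python3 plan.py 638.8 -22.3 70 3.281 0 2
```

```text
at [638.1 -22.2  47.4] d [ 0.7 -0.1 22.6] rv [ 0. -0.  0.] F [ 1.9 -1.1 -4.1] w 10.5 t 4.7
[[-0.0003, -0.0113, 0.0001, 0.0, -0.0, 0.0, 0.0], [-0.0003, -0.0113, 0.0001, 0.0, -0.0, 0.0, 0.0]]
```

Emit:
play_rows:
  series:
    - [-0.0002,-0.012,0,0,0,0,0.0]
    - [0.0,-0.014,0,0,0,0,0.0]
    - [0.0,-0.03,0,0,0,0,0.0]
    - [0.0,-0.04,0,0,0,0,0.0]
    - [0.0,-0.03,0,0,0,0,0.0]

```text
clock: 5.2
position: [632.7, -23.0, 173.9]
ee_rot: [-0.055, 0.705, -0.705, 0.042]
contact_force: [1.0, 0.2, -1.5]
gripper_width: 10.5
```

```bash
python3 -c "
from h import *
im=snap('side','pics/side3.png')"; python3 plan.py 431 357 160 4.801 0 
```

```text
at [635.6 -23.1 179.8] d [-204.6  380.1  -19.8] rv [ 0.007 -1.522  0.007] F [ 3.1 -0.2  2. ] w 10.6 t 5.25
[[0.0137, 0.0019, -0.0368, 0.001, -0.138, 0.001, 0.0], [0.0085, 0.0019, -0.0383, 0.001, -0.138, 0.001, 0.0], [0.0031, 0.0019, -0.0391, 0.001, -0.138, 0.001, 0.0], [-0.0023, 0.0018, -0.0392, 0.001, -0.138, 0.001, 0.0], [-0.0077, 0.0018, -0.0385, 0.001, -0.138, 0.001, 0.0], [-0.0129, 0.0018, -0.037, 0.001, -0.138, 0.001, 0.0], [-0.0179, 0.0018, -0.0349, 0.001, -0.138, 0.001, 0.0], [-0.0226, 0.0018, -0.0321, 0.001, -0.138, 0.001, 0.0], [-0.0268, 0.0018, -0.0287, 0.001, -0.138, 0.001, 0.0], [-0.0305, 0.0018, -0.0247, 0.001, -0.138, 0.001, 0.0]]
[[-0.0336, 0.0018, -0.0203, 0.001, -0.138, 0.001, 0.0]]
```

View pics/side3.png

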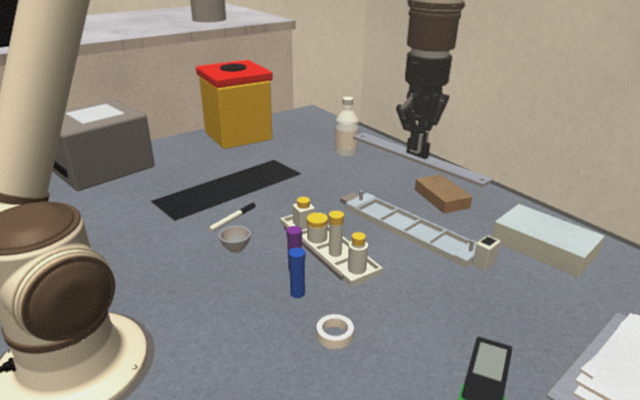

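The plate is clear of the dowels, level, and held amid the grip at about (418,155). Next it goes over to the mat, turning more gently.

```bash
python3 plan.py 431 357 165 4.801 0 16
```

```text
at [635.6 -23.1 179.8] d [-204.6  380.1  -14.8] rv [ 0.007 -1.522  0.007] F [ 3.1 -0.2  2. ] w 10.6 t 5.25
[[0.0094, 0.001, -0.0253, 0.0, -0.095, 0.0, 0.0], [0.007, 0.001, -0.0261, 0.0, -0.095, 0.0, 0.0], [0.0044, 0.001, -0.0266, 0.0, -0.095, 0.0, 0.0], [0.0019, 0.001, -0.0269, 0.0, -0.095, 0.0, 0.0], [-0.0007, 0.001, -0.027, 0.0, -0.095, 0.0, 0.0], [-0.0032, 0.0009, -0.0268, 0.0, -0.095, 0.0, 0.0], [-0.0057, 0.0009, -0.0264, 0.0, -0.095, 0.0, 0.0], [-0.0082, 0.0009, -0.0257, 0.0, -0.095, 0.0, 0.0], [-0.0106, 0.0009, -0.0248, 0.0, -0.095, 0.0, 0.0], [-0.0129, 0.0009, -0.0237, 0.0, -0.095, 0.0, 0.0]]
[[-0.0151, 0.0009, -0.0223, 0.0, -0.095, 0.0, 0.0], [-0.0172, 0.0009, -0.0208, 0.0, -0.095, 0.0, 0.0], [-0.0191, 0.0009, -0.0191, 0.0, -0.095, 0.0, 0.0], [-0.0208, 0.0009, -0.0172, 0.0, -0.095, 0.0, 0.0], [-0.0223, 0.0009, -0.0151, 0.0, -0.095, 0.0, 0.0], [-0.0237, 0.0009, -0.0129, 0.0, -0.095, 0.0, 0.0]]
```

Emit:
play_rows:
  series:
    - [0.0094,0.001,-0.0253,0,-0.06,0,0.0]
    - [0.007,0.001,-0.026,0,-0.095,0,0.0]
    - [0.0044,0.001,-0.0266,0,-0.095,0,0.0]
    - [0.002,0.001,-0.027,0,-0.095,0,0.0]
    - [-0.0007,0.001,-0.027,0,-0.095,0,0.0]
    - [-0.0032,0.001,-0.0268,0,-0.095,0,0.0]
    - [-0.0057,0.001,-0.0264,0,-0.095,0,0.0]
    - [-0.008,0.001,-0.0257,0,-0.095,0,0.0]
    - [-0.0106,0.001,-0.0248,0,-0.095,0,0.0]
    - [-0.013,0.001,-0.0237,0,-0.095,0,0.0]

```text
clock: 6.25
position: [502.5, 220.1, 175.0]
ee_rot: [-0.368, 0.609, -0.604, 0.359]
contact_force: [0.5, 0.2, -2.3]
gripper_width: 10.8
```

```bash
python3 plan.py 431 357 165 4.801 0 7
```

```text
at [502.5 220.1 175. ] d [-71.5 136.9 -10. ] rv [ 0.013 -0.58   0.004] F [ 0.5  0.2 -2.3] w 10.8 t 6.25
[[-0.0124, 0.0015, -0.0182, 0.002, -0.083, 0.001, 0.0], [-0.0139, 0.0015, -0.0171, 0.002, -0.083, 0.001, 0.0], [-0.0153, 0.0015, -0.0159, 0.002, -0.083, 0.001, 0.0], [-0.0165, 0.0015, -0.0146, 0.002, -0.083, 0.001, 0.0], [-0.0177, 0.0015, -0.0132, 0.002, -0.083, 0.001, 0.0], [-0.0187, 0.0014, -0.0117, 0.002, -0.083, 0.001, 0.0], [-0.0196, 0.0014, -0.0101, 0.002, -0.083, 0.001, 0.0]]
```

Emit:
play_rows:
  series:
    - [-0.0124,0.0015,-0.0182,0.002,-0.083,0.001,0.0]
    - [-0.014,0.0015,-0.017,0.002,-0.083,0.001,0.0]
    - [-0.0153,0.0015,-0.016,0.002,-0.083,0.001,0.0]
    - [-0.0165,0.0015,-0.0146,0.002,-0.083,0.001,0.0]
    - [-0.0177,0.0015,-0.013,0.002,-0.083,0.001,0.0]
    - [-0.0187,0.0015,-0.0117,0.002,-0.08,0.001,0.0]
    - [-0.015,0.0015,-0.008,0.002,-0.06,0.001,0.0]
    - [0,0,0,0,0,0,0]

```text
clock: 7.05
position: [422.0, 355.1, 165.3]
ee_rot: [0.524, -0.479, 0.476, -0.52]
contact_force: [0.2, 0.2, -3.2]
gripper_width: 10.7
```

```bash
python3 plan.py 431 357 60 4.801 0 4; python3 -c "
from h import *
im=snap('top','pics/top4.png');a=cv2.imread('pics/top4.png')
cv2.imwrite('pics/t4.png',cv2.resize(a[140:320,140:400],None,fx=3,fy=3))"
```

```text
at [422.  355.1 165.3] d [   9.     1.9 -105.3] rv [0.007 0.001 0.   ] F [ 0.2  0.2 -3.2] w 10.7 t 7.05
[[-0.0003, 0.0263, 0.0025, 0.002, 0.0, 0.0, 0.0], [-0.0003, 0.0263, 0.0024, 0.002, 0.0, 0.0, 0.0], [-0.0003, 0.0263, 0.0024, 0.002, 0.0, 0.0, 0.0], [-0.0003, 0.0263, 0.0023, 0.002, 0.0, 0.0, 0.0]]
```

View pics/t4.png

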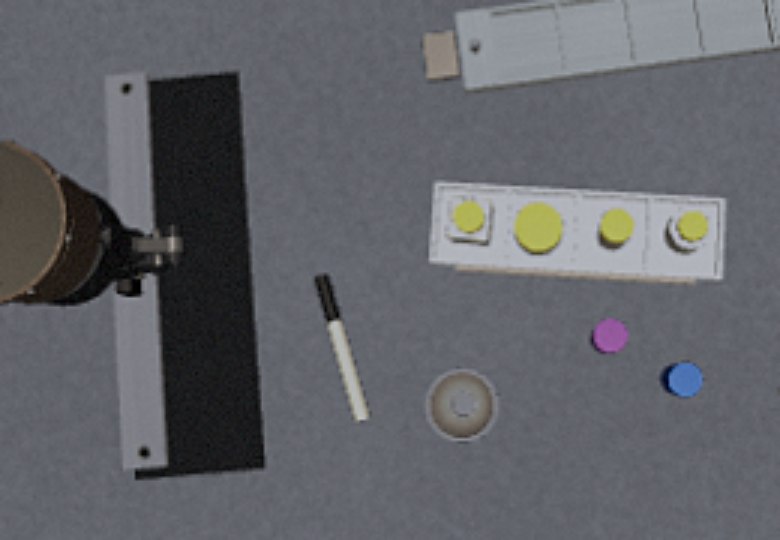

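The plate runs parallel to the mat; its leftward offset is parallax from its height. Now lowering.

Emit:
play_rows:
  series:
    - [0,0.0263,0.0025,0.002,0,0,0.0]
    - [0,0.0263,0.0024,0.002,0,0,0.0]
    - [0,0.0263,0.0024,0.002,0,0,0.0]
    - [0,0.0263,0.0023,0.001,0,0,0.0]
    - [0,0.01,0,0,0,0,0.0]
    - [0,0.005,0,0,0,0,0.0]

```text
clock: 7.7
position: [434.1, 352.0, 45.2]
ee_rot: [-0.518, 0.48, -0.48, 0.52]
contact_force: [-0.2, 1.0, -1.2]
gripper_width: 10.5
```

```bash
python3 plan.py 431 357 19.5 4.801 0 4
```

```text
at [434.1 352.   45.2] d [ -3.1   5.  -25.7] rv [-0.002 -0.01  -0.002] F [-0.2  1.  -1.2] w 10.5 t 7.7
[[-0.0013, 0.0064, -0.0007, -0.001, -0.002, -0.0, 0.0], [-0.0013, 0.0064, -0.0007, -0.001, -0.002, -0.0, 0.0], [-0.0013, 0.0064, -0.0007, -0.001, -0.002, -0.0, 0.0], [-0.0013, 0.0064, -0.0007, -0.001, -0.002, -0.0, 0.0]]
```

Emit:
play_rows:
  series:
    - [-0.0013,0.0064,-0.0007,-0.001,-0.003,0,0.0]
    - [-0.0013,0.0064,-0.0007,-0.001,-0.003,0,0.0]
    - [-0.0013,0.0064,-0.0007,0,-0.003,0,0.0]
    - [-0.001,0.003,-0.0007,0,0,0,0.0]

```text
clock: 8.1
position: [432.2, 357.9, 24.4]
ee_rot: [-0.519, 0.478, -0.477, 0.524]
contact_force: [-0.1, 0.1, -1.9]
gripper_width: 10.6
```

```bash
python3 plan.py 431 357 19 4.801 0 2
```

```text
at [432.2 357.9  24.4] d [-1.2 -0.9 -5.4] rv [-0.004 -0.001 -0.005] F [-0.1  0.1 -1.9] w 10.6 t 8.1
[[0.0004, 0.0027, -0.0007, -0.002, -0.001, -0.003, 0.0], [0.0004, 0.0027, -0.0007, -0.002, -0.001, -0.003, 0.0]]
```

Emit:
play_rows:
  series:
    - [0,0.0035,0,-0.002,0,-0.003,0.0]
    - [0,0.0015,0,-0.001,0,-0.001,0.0]
    - [0,0.001,0,-0.001,0,-0.001,0.0]

```text
clock: 8.4
position: [432.3, 358.8, 18.5]
ee_rot: [-0.521, 0.477, -0.477, 0.522]
contact_force: [-1.2, -0.1, 8.9]
gripper_width: 11.0
```

```bash
python3 plan.py 431 357 18.5 4.801 0 2
```

```text
at [432.3 358.8  18.5] d [-1.3 -1.8  0. ] rv [-0.001 -0.    -0.001] F [-1.2 -0.1  8.9] w 11.0 t 8.4
[[0.0009, -0.0, -0.0007, -0.0, -0.0, -0.0, 0.0], [0.0009, -0.0, -0.0007, -0.0, -0.0, -0.0, 0.0]]
```

The plate has touched down (9 N). Now I release and rise.

Emit:
play_rows:
  series:
    - [0,0,0,0,0,0,0.035]
    - [0,0,0,0,0,0,0.04]
    - [0,0,0,0,0,0,0.04]
    - [0,-0.012,0,0,0,0,0.04]
    - [0,-0.03,0,0,0,0,0.04]
    - [0,-0.045,0,0,0,0,0.05]
    - [0,-0.045,0,0,0,0,0.06]
    - [0,-0.03,0,0,0,0,0.065]

```text
clock: 9.2
position: [431.8, 357.3, 186.9]
ee_rot: [0.523, -0.477, 0.478, -0.52]
contact_force: [0.5, 0.5, -0.6]
gripper_width: 65.1
```

```bash
python3 plan.py 463 59.5 170 3.083 65
```

```text
at [431.8 357.3 186.9] d [  31.2 -297.8  -16.9] rv [-0.002  1.718  0.005] F [ 0.5  0.5 -0.6] w 65.1 t 9.2
[[0.023, 0.0014, 0.0004, -0.0, 0.132, 0.0, 0.065], [0.0228, 0.0014, 0.0034, -0.0, 0.132, 0.0, 0.065], [0.0221, 0.0014, 0.0064, -0.0, 0.132, 0.0, 0.065], [0.0211, 0.0014, 0.0092, -0.0, 0.132, 0.0, 0.065], [0.0197, 0.0014, 0.0119, -0.0, 0.132, 0.0, 0.065], [0.018, 0.0013, 0.0144, -0.0, 0.132, 0.0, 0.065], [0.0159, 0.0013, 0.0167, -0.0, 0.132, 0.0, 0.065], [0.0136, 0.0013, 0.0186, -0.0, 0.132, 0.0, 0.065], [0.011, 0.0013, 0.0202, -0.0, 0.132, 0.0, 0.065], [0.0082, 0.0013, 0.0215, -0.0, 0.132, 0.0, 0.065]]
[[0.0053, 0.0013, 0.0224, -0.0, 0.132, 0.0, 0.065], [0.0023, 0.0013, 0.0229, -0.0, 0.132, 0.0, 0.065], [-0.0007, 0.0013, 0.023, -0.0, 0.132, 0.0, 0.065]]
```

Emit:
play_rows:
  series:
    - [0.023,0.0014,0.0004,0,0.132,0,0.065]
    - [0.0228,0.0014,0.0034,0,0.132,0,0.065]
    - [0.022,0.0014,0.0064,0,0.132,0,0.065]
    - [0.021,0.0014,0.0092,0,0.132,0,0.065]
    - [0.0197,0.0014,0.012,0,0.132,0,0.065]
    - [0.018,0.0013,0.0144,0,0.132,0,0.065]
    - [0.016,0.0013,0.0167,0,0.132,0,0.065]
    - [0.0136,0.0013,0.0186,0,0.132,0,0.065]
    - [0.011,0.0013,0.02,0,0.132,0,0.065]
    - [0.0082,0.0013,0.0215,0,0.132,0,0.065]

```text
clock: 10.2
position: [455.4, 125.2, 191.7]
ee_rot: [-0.094, 0.705, -0.694, 0.113]
contact_force: [0.2, 0.1, -1.0]
gripper_width: 65.0
```

```bash
cat > caps.py <<'E'
from h import *
from scipy.optimize import least_squares
a=load('pics/top0.png');b=load('pics/side0.png')
h=cv2.cvtColor(b['color'][:,:,::-1].copy(),cv2.COLOR_BGR2HSV)
m=cv2.inRange(h,(18,140,120),(35,255,255));m[:190]=0;m[260:]=0;m[:,:285]=0;m[:,375:]=0
n,l,s,c=cv2.connectedComponentsWithStats(m)
g=[i for i in range(1,n) if s[i,4]>20]; print(s[g].tolist())
g.sort(key=lambda i:c[i][0])
top=[[296.06,212.04],[319.1,215.64],[345.07,215.16],[370.43,215.2]]
# rendered silhouette centroid of a cap (cylinder) in a view
def cen(im,x,y,z0,z1,r,full):
    t=np.linspace(0,2*np.pi,60); P=np.vstack([np.c_[x+r*np.cos(t),y+r*np.sin(t),0*t+z] for z in (z0,z1)])
    hull=cv2.convexHull(proj(im,P).astype(np.float32)); M=cv2.moments(hull); return np.array([M['m10'],M['m01']])/M['m00']
for i,(n_,t,z0,z1,r,k) in enumerate(zip(['square','jar','vial','bottle'],top,[48,38,72,60],[62,50,88,74],[13,20,13.5,12],g)):
    f=lambda q:np.r_[cen(a,*q,z1-1,z1,r,0)-t,cen(b,*q,z0,z1,r,1)-c[k]]
    o=least_squares(f,[463,60-60*(i-1)],diff_step=1e-3)
    print(n_,o.x.round(1),o.fun.round(2),'top',onz(a,[t],z1)[0,:2].round(1))
E
python3 caps.py; python3 plan.py 463 59.5 170 3.083 65
```

```text
[[297, 197, 13, 11, 115], [329, 211, 15, 14, 174], [307, 213, 21, 15, 255], [352, 233, 13, 13, 138]]
square [471.1 114.7] [ 0.06 -0.29 -0.22  0.2 ] top [470.3 114.8]
jar [463.8  58.9] [ 0.24 -0.37 -0.35  0.03] top [462.8  59.5]
vial [461.5   0. ] [-0.54 -0.77 -1.03 -0.75] top [459.6  -1.2]
bottle [462.  -63.4] [ 0.5  -0.45 -0.46 -0.13] top [460.9 -62.1]
at [455.4 125.2 191.7] d [  7.6 -65.7 -21.7] rv [ 0.017  0.351 -0.027] F [ 0.2  0.1 -1. ] w 65.0 t 10.2
[[0.0041, 0.0068, 0.0218, 0.006, 0.117, -0.009, 0.065], [0.0015, 0.007, 0.0221, 0.006, 0.117, -0.009, 0.065], [-0.0012, 0.0071, 0.0221, 0.006, 0.117, -0.009, 0.065]]
```

Emit:
play_rows:
  series:
    - [0.004,0.007,0.0218,0.006,0.117,-0.009,0.065]
    - [0.0015,0.007,0.022,0.006,0.117,-0.009,0.065]
    - [-0.001,0.007,0.022,0.006,0.117,-0.009,0.065]
    - [0,0,0,0,0,0,0.065]

```text
clock: 10.6
position: [462.6, 54.9, 174.3]
ee_rot: [0.029, 0.707, -0.706, -0.025]
contact_force: [-0.6, 0.9, 0.7]
gripper_width: 65.0
```

```bash
python3 plan.py 463.6 59 110 3.083 65 3
```

```text
at [462.6  54.9 174.3] d [  1.    4.1 -64.3] rv [ 0.002 -0.019 -0.005] F [-0.6  0.9  0.7] w 65.0 t 10.6
[[-0.0001, 0.0214, -0.0014, 0.001, -0.006, -0.002, 0.065], [-0.0002, 0.0214, -0.0014, 0.001, -0.006, -0.002, 0.065], [-0.0002, 0.0214, -0.0014, 0.001, -0.006, -0.002, 0.065]]
```

Emit:
play_rows:
  series:
    - [0,0.0214,-0.0014,0.001,-0.006,-0.002,0.065]
    - [0,0.0214,-0.0014,0.001,-0.006,-0.002,0.065]
    - [0,0.0214,-0.0014,0.001,-0.006,-0.002,0.065]
    - [0,0.015,0,0,0,0,0.065]
    - [0,0.005,0,0,0,0,0.065]

```text
clock: 11.1
position: [467.2, 61.9, 94.8]
ee_rot: [0.022, 0.709, -0.705, -0.013]
contact_force: [-0.8, -0.2, 0.5]
gripper_width: 65.2
```

```bash
python3 plan.py 463.6 59 20 3.083 65 6
```

```text
at [467.2  61.9  94.8] d [ -3.6  -2.9 -74.8] rv [ 0.006  0.009 -0.013] F [-0.8 -0.2  0.5] w 65.2 t 11.1
[[0.0007, 0.0124, 0.0006, 0.001, 0.001, -0.002, 0.065], [0.0007, 0.0125, 0.0006, 0.001, 0.001, -0.002, 0.065], [0.0007, 0.0125, 0.0006, 0.001, 0.001, -0.002, 0.065], [0.0007, 0.0125, 0.0005, 0.001, 0.001, -0.002, 0.065], [0.0006, 0.0125, 0.0005, 0.001, 0.001, -0.002, 0.065], [0.0006, 0.0125, 0.0005, 0.001, 0.001, -0.002, 0.065]]
```

Emit:
play_rows:
  series:
    - [0.002,0.012,0.0015,0.003,0.005,-0.006,0.065]
    - [0.001,0.0125,0.001,0.002,0.003,-0.004,0.065]
    - [0.0007,0.0125,0.0005,0.001,0.001,-0.002,0.065]
    - [0.0,0.0125,0,0,0,0,0.065]
    - [0,0.01,0,0,0,0,0.065]
    - [0,0.006,0,0,0,0,0.06]

```text
clock: 11.7
position: [466.2, 61.2, 28.3]
ee_rot: [0.022, 0.708, -0.706, -0.017]
contact_force: [-0.1, -0.1, -0.0]
gripper_width: 60.3
```

```bash
python3 plan.py 463.6 59 19 3.083 60 2
```

```text
at [466.2  61.2  28.3] d [-2.6 -2.2 -9.3] rv [ 0.003  0.003 -0.008] F [-0.1 -0.1 -0. ] w 60.3 t 11.7
[[0.0013, 0.0046, 0.0012, 0.001, 0.002, -0.004, 0.06], [0.0012, 0.0046, 0.0012, 0.001, 0.002, -0.004, 0.06]]
```

Emit:
play_rows:
  series:
    - [0.002,0.006,0.0017,0.002,0.002,-0.006,0.06]
    - [0.0015,0.005,0.0012,0.001,0.001,-0.004,0.06]
    - [0.0005,0.001,0.0003,0,0,-0.002,0.06]

```text
clock: 12.0
position: [461.8, 58.0, 14.9]
ee_rot: [-0.019, -0.707, 0.707, 0.023]
contact_force: [0.0, -0.5, -0.3]
gripper_width: 59.7
```

```bash
python3 plan.py 463.6 59 19 3.083 60 1
```

```text
at [461.8  58.   14.9] d [1.8 1.  4.1] rv [-0.001  0.     0.006] F [ 0.  -0.5 -0.3] w 59.7 t 12.0
[[-0.0018, -0.0041, -0.0011, -0.001, 0.0, 0.006, 0.06]]
```

Emit:
play_rows:
  series:
    - [-0.0013,-0.003,-0.001,0,0,0.004,0.06]
    - [0,0,0,0,0,0,0.05]
    - [0,0,0,0,0,0,0.042]
    - [0,0,0,0,0,0,0.03]
    - [0,0,0,0,0,0,0.03]
    - [0,0,0,0,0,0,0.03]

```text
clock: 12.6
position: [464.2, 59.4, 19.5]
ee_rot: [0.021, 0.707, -0.707, -0.02]
contact_force: [-0.3, -0.7, -0.7]
gripper_width: 38.6
```

```bash
python3 plan.py 463.6 59 150 3.083 30 3
```

```text
at [464.2  59.4  19.5] d [ -0.6  -0.4 130.5] rv [ 0.001  0.    -0.001] F [-0.3 -0.7 -0.7] w 38.6 t 12.6
[[0.0001, -0.0435, 0.0001, 0.0, 0.0, -0.0, 0.03], [0.0001, -0.0435, 0.0001, 0.0, 0.0, -0.0, 0.03], [0.0002, -0.0435, 0.0001, 0.0, 0.0, -0.0, 0.03]]
```

Emit:
play_rows:
  series:
    - [0,-0.01,0,0,0,0,0]
    - [0,-0.025,0,0,0,0,0]
    - [0,-0.03,0,0,0,0,0]
    - [0,-0.02,0,0,0,0,0]

```text
clock: 13.0
position: [461.7, 58.2, 105.7]
ee_rot: [-0.018, -0.706, 0.708, 0.023]
contact_force: [0.7, 1.0, -0.9]
gripper_width: 38.6
```

```bash
python3 plan.py 650.4 -110.8 90 3.281 0 9
```

```text
at [461.7  58.2 105.7] d [ 188.7 -169.   -15.7] rv [-0.003 -0.198  0.007] F [ 0.7  1.  -0.9] w 38.6 t 13.0
[[-0.022, 0.0017, 0.0175, -0.0, -0.022, 0.001, 0.0], [-0.0217, 0.0017, 0.018, -0.0, -0.022, 0.001, 0.0], [-0.0213, 0.0017, 0.0185, -0.0, -0.022, 0.001, 0.0], [-0.0208, 0.0017, 0.0189, -0.0, -0.022, 0.001, 0.0], [-0.0204, 0.0017, 0.0194, -0.0, -0.022, 0.001, 0.0], [-0.02, 0.0017, 0.0198, -0.0, -0.022, 0.001, 0.0], [-0.0195, 0.0017, 0.0203, -0.0, -0.022, 0.001, 0.0], [-0.0191, 0.0017, 0.0207, -0.0, -0.022, 0.001, 0.0], [-0.0186, 0.0017, 0.0211, -0.0, -0.022, 0.001, 0.0]]
```

Emit:
play_rows:
  series:
    - [-0.022,0.0017,0.0175,0,-0.022,0.001,0]
    - [-0.0217,0.0017,0.018,0,-0.022,0.001,0]
    - [-0.0213,0.0017,0.0185,0,-0.022,0.001,0]
    - [-0.0208,0.0017,0.019,0,-0.022,0.001,0]
    - [-0.0204,0.0017,0.0194,0,-0.022,0.001,0]
    - [-0.02,0.0017,0.0198,0,-0.022,0.001,0]
    - [-0.0195,0.0017,0.0203,0,-0.022,0.001,0]
    - [-0.018,0.0017,0.0195,0,-0.022,0.001,0]
    - [-0.01,0.0,0.01,0,-0.012,0,0]
    - [0,0,0,0,0,0,0]

```text
clock: 14.0
position: [648.6, -104.6, 103.6]
ee_rot: [-0.044, 0.705, -0.705, 0.055]
contact_force: [-0.6, -0.2, -0.8]
gripper_width: 38.4
```

```bash
python3 plan.py 650.4 -110.8 55 3.281 0 3
```

```text
at [ 648.6 -104.6  103.6] d [  1.8  -6.2 -48.6] rv [-0.001  0.001 -0.014] F [-0.6 -0.2 -0.8] w 38.4 t 14.0
[[-0.0001, 0.0162, 0.0021, -0.0, 0.0, -0.005, 0.0], [-0.0002, 0.0162, 0.0021, -0.0, 0.0, -0.005, 0.0], [-0.0002, 0.0162, 0.0021, -0.0, 0.0, -0.005, 0.0]]
```

Emit:
play_rows:
  series:
    - [0,0.0162,0.003,0,0,-0.006,0]
    - [0,0.0162,0.0025,0,0,-0.005,0]
    - [0,0.0162,0.001,0,0,-0.003,0]
    - [0,0.012,0,0,0,0,0]
    - [0,0.005,0,0,0,0,0]
    - [0,0,0,0,0,0,0]

```text
clock: 14.6
position: [645.8, -109.7, 30.9]
ee_rot: [-0.052, 0.706, -0.705, 0.047]
contact_force: [-0.0, 0.0, -1.1]
gripper_width: 38.3
```

```bash
python3 plan.py 650.4 -110.8 20 3.281 0 2; python3 -c "
from h import *
im=snap('side','pics/side5.png');a=cv2.imread('pics/side5.png')
cv2.imwrite('pics/s5c.png',cv2.resize(a[150:280,320:520],None,fx=4,fy=4,interpolation=cv2.INTER_CUBIC))"
```

```text
at [ 645.8 -109.7   30.9] d [  4.6  -1.1 -10.9] rv [0.001 0.001 0.007] F [-0.   0.  -1.1] w 38.3 t 14.6
[[-0.0022, 0.0054, 0.0009, 0.0, 0.001, 0.004, 0.0], [-0.0022, 0.0054, 0.0009, 0.0, 0.001, 0.004, 0.0]]
```

View pics/s5c.png

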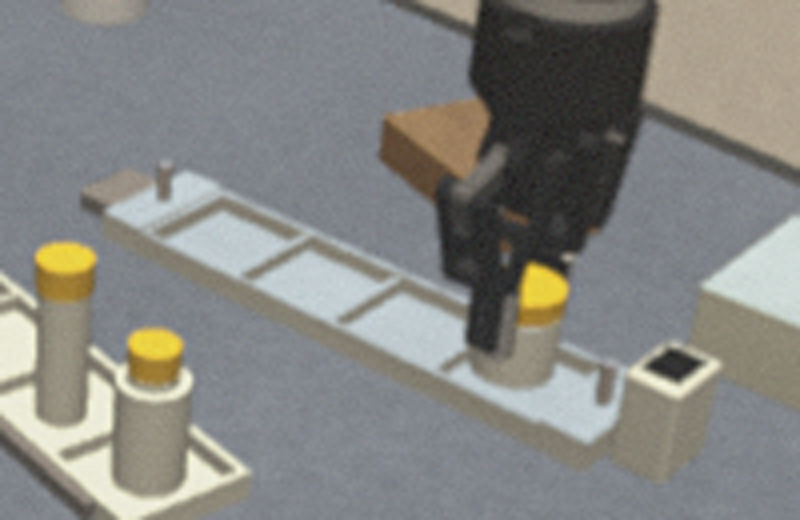

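The jar is held upright over the place beside the logger, foot at about crop (512,385). Lowering it now.

Emit:
play_rows:
  series:
    - [-0.0022,0.004,0.0006,0,0,0.004,0]
    - [-0.0018,0.004,0.0004,0,0,0.002,0]
    - [0,0.001,0,0,0,0,0]

```text
clock: 14.95
position: [651.8, -109.8, 23.5]
ee_rot: [-0.049, 0.706, -0.705, 0.051]
contact_force: [-0.2, -0.4, -0.9]
gripper_width: 38.6
```

```bash
python3 plan.py 650.4 -110.8 20 3.281 0 1
```

```text
at [ 651.8 -109.8   23.5] d [-1.4 -1.  -3.5] rv [ 0.     0.002 -0.004] F [-0.2 -0.4 -0.9] w 38.6 t 14.95
[[0.0015, 0.0035, 0.0008, 0.0, 0.002, -0.004, 0.0]]
```

Emit:
play_rows:
  series:
    - [0.0005,0.0035,0,0,0,-0.003,0]
    - [0,0.0015,0,0,0,-0.001,0]
    - [0,0.0005,0,0,0,0,0]

```text
clock: 15.25
position: [651.7, -109.9, 19.3]
ee_rot: [0.05, -0.705, 0.705, -0.05]
contact_force: [-0.8, -0.1, 3.9]
gripper_width: 38.4
```

```bash
python3 plan.py 650.4 -110.8 19.5 3.281 0 1
```

```text
at [ 651.7 -109.9   19.3] d [-1.3 -0.9  0.2] rv [-0.     0.002 -0.   ] F [-0.8 -0.1  3.9] w 38.4 t 15.25
[[0.0014, -0.0002, 0.0007, -0.0, 0.002, -0.0, 0.0]]
```

Contact. I release, rise and go to the square bottle.

Emit:
play_rows:
  series:
    - [0,0,0,0,0,0,0.045]
    - [0,0,0,0,0,0,0.055]
    - [0,0,0,0,0,0,0.06]
    - [0,-0.012,0,0,0,0,0.065]
    - [0,-0.03,0,0,0,0,0.065]
    - [0,-0.04,0,0,0,0,0.065]
    - [0,-0.03,0,0,0,0,0.065]

```text
clock: 15.95
position: [649.2, -110.3, 131.2]
ee_rot: [-0.053, 0.705, -0.705, 0.047]
contact_force: [1.1, -0.0, 0.9]
gripper_width: 65.1
```

```bash
python3 plan.py 471 114.7 110 3.083 65 9
```

```text
at [ 649.2 -110.3  131.2] d [-178.2  225.   -21.2] rv [-0.     0.2    0.009] F [ 1.1 -0.   0.9] w 65.1 t 15.95
[[0.0161, 0.0025, -0.0275, -0.0, 0.022, 0.001, 0.065], [0.0167, 0.0025, -0.0272, -0.0, 0.022, 0.001, 0.065], [0.0173, 0.0025, -0.0268, -0.0, 0.022, 0.001, 0.065], [0.0179, 0.0025, -0.0264, -0.0, 0.022, 0.001, 0.065], [0.0185, 0.0025, -0.026, -0.0, 0.022, 0.001, 0.065], [0.019, 0.0024, -0.0256, -0.0, 0.022, 0.001, 0.065], [0.0196, 0.0024, -0.0252, -0.0, 0.022, 0.001, 0.065], [0.0202, 0.0024, -0.0247, -0.0, 0.022, 0.001, 0.065], [0.0207, 0.0024, -0.0243, -0.0, 0.022, 0.001, 0.065]]
```

Emit:
play_rows:
  series:
    - [0.016,0.0025,-0.0275,0,0.026,0.001,0.065]
    - [0.0167,0.0025,-0.0272,0,0.026,0.001,0.065]
    - [0.0173,0.0025,-0.0268,0,0.026,0.001,0.065]
    - [0.018,0.0025,-0.0264,0,0.026,0.001,0.065]
    - [0.0185,0.0025,-0.026,0,0.026,0.001,0.065]
    - [0.019,0.0024,-0.0256,0,0.026,0.001,0.065]
    - [0.0196,0.0024,-0.0252,0,0.026,0.001,0.065]
    - [0.018,0.0024,-0.024,0,0.026,0.001,0.065]
    - [0.01,0.001,-0.012,0,0.015,0,0.065]
    - [0,0,0,0,0,0,0.065]

```text
clock: 16.95
position: [489.5, 111.1, 126.0]
ee_rot: [0.043, 0.708, -0.704, -0.021]
contact_force: [-0.1, 0.6, -0.1]
gripper_width: 65.3
```

```bash
python3 plan.py 471 114.7 60 3.04 65 4; python3 -c "
from h import *
im=snap('top','pics/top6.png');a=cv2.imread('pics/top0.png')
cv2.imwrite('pics/t6.png',cv2.resize(a[195:240,278:335],None,fx=10,fy=10,interpolation=cv2.INTER_CUBIC))"
```

```text
at [489.5 111.1 126. ] d [-18.5   3.6 -66. ] rv [ 0.007  0.01  -0.03 ] F [-0.1  0.6 -0.1] w 65.3 t 16.95
[[0.0052, 0.0164, -0.0004, 0.002, 0.003, -0.008, 0.065], [0.0051, 0.0164, -0.0004, 0.002, 0.003, -0.008, 0.065], [0.0049, 0.0164, -0.0004, 0.002, 0.003, -0.008, 0.065], [0.0048, 0.0165, -0.0004, 0.002, 0.003, -0.008, 0.065]]
```

View pics/t6.png

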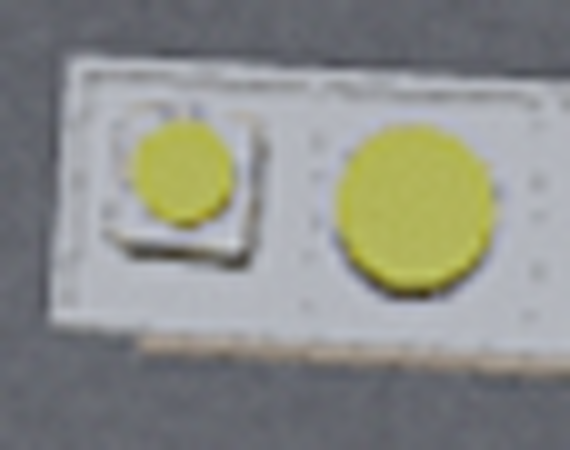

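The bottle's lower edge, (113,240) to (242,255), slopes about 0.11, so a jaw angle of 3.04 fits it.

Emit:
play_rows:
  series:
    - [0.01,0.01,-0.001,0.004,0.005,-0.015,0.065]
    - [0.008,0.01,-0.001,0.002,0.003,-0.01,0.065]
    - [0,0.01,0,0,0,-0.003,0.065]
    - [0,0,0,0,0,0,0.065]

```text
clock: 17.4
position: [472.6, 113.1, 93.9]
ee_rot: [0.037, 0.707, -0.706, -0.036]
contact_force: [0.3, 0.3, 0.3]
gripper_width: 64.6
```

```bash
python3 plan.py 471 114.7 35 3.04 65 5
```

```text
at [472.6 113.1  93.9] d [ -1.6   1.6 -58.9] rv [ 0.001 -0.001 -0.002] F [0.3 0.3 0.3] w 64.6 t 17.4
[[0.0004, 0.0118, -0.0003, 0.0, -0.0, -0.0, 0.065], [0.0004, 0.0118, -0.0003, 0.0, -0.0, -0.0, 0.065], [0.0004, 0.0118, -0.0003, 0.0, -0.0, -0.0, 0.065], [0.0004, 0.0118, -0.0003, 0.0, -0.0, -0.0, 0.065], [0.0004, 0.0118, -0.0003, 0.0, -0.0, -0.0, 0.065]]
```

Emit:
play_rows:
  series:
    - [0.001,0.0118,-0.001,0,0,0,0.065]
    - [0.0006,0.0118,-0.0005,0,0,0,0.065]
    - [0.0004,0.0118,-0.0003,0,0,0,0.065]
    - [0.0004,0.0118,-0.0003,0,0,0,0.06]
    - [0,0.008,0,0,0,0,0.06]
    - [0,0.004,0,0,0,0,0.06]
    - [0,0,0,0,0,0,0.06]

```text
clock: 18.1
position: [472.6, 113.5, 30.5]
ee_rot: [-0.038, -0.706, 0.706, 0.037]
contact_force: [-0.8, -0.7, -0.0]
gripper_width: 59.9
```

```bash
python3 plan.py 471 114.7 15 3.04 60 1
```

```text
at [472.6 113.5  30.5] d [ -1.6   1.2 -15.5] rv [-0.001 -0.005 -0.001] F [-0.8 -0.7 -0. ] w 59.9 t 18.1
[[0.0018, 0.0155, -0.001, -0.001, -0.005, -0.001, 0.06]]
```

Emit:
play_rows:
  series:
    - [0.001,0.008,-0.0005,0,-0.003,0,0.055]
    - [0.0006,0.006,-0.0005,0,-0.001,0,0.05]
    - [0,0.002,0,0,0,0,0.045]
    - [0,0,0,0,0,0,0.045]

```text
clock: 18.5
position: [471.9, 115.1, 14.0]
ee_rot: [0.037, 0.706, -0.706, -0.035]
contact_force: [-0.7, 0.6, 0.4]
gripper_width: 44.8
```

```bash
python3 plan.py 471 114.7 15 3.04 60 1
```

```text
at [471.9 115.1  14. ] d [-0.9 -0.4  1. ] rv [ 0.    -0.    -0.002] F [-0.7  0.6  0.4] w 44.8 t 18.5
[[0.0008, -0.001, 0.0005, 0.0, -0.0, -0.002, 0.06]]
```

Close, then read the height at the grip before lifting.

Emit:
play_rows:
  series:
    - [0,0,0,0,0,0,0.036]
    - [0,0,0,0,0,0,0.02]
    - [0,0,0,0,0,0,0]
    - [0,0,0,0,0,0,0]

```text
clock: 18.9
position: [472.2, 115.4, 14.6]
ee_rot: [0.037, 0.706, -0.706, -0.035]
contact_force: [-0.5, 0.7, -0.1]
gripper_width: 33.2
```

Emit:
play_rows:
  series:
    - [0,-0.01,0,0,0,0,0]
    - [0,-0.025,0,0,0,0,0]
    - [0,-0.03,0,0,0,0,0]
    - [0,-0.02,0,0,0,0,0]

```text
clock: 19.3
position: [469.8, 114.0, 101.1]
ee_rot: [-0.035, -0.705, 0.708, 0.037]
contact_force: [1.3, 1.2, -1.0]
gripper_width: 33.4
```

```bash
python3 plan.py 642 -51.4 95 3.281 0 9
```

```text
at [469.8 114.  101.1] d [ 172.2 -165.4   -6.1] rv [-0.004 -0.241  0.004] F [ 1.3  1.2 -1. ] w 33.4 t 19.3
[[-0.0209, 0.0007, 0.0163, -0.0, -0.027, 0.0, 0.0], [-0.0205, 0.0007, 0.0169, -0.0, -0.027, 0.0, 0.0], [-0.02, 0.0007, 0.0174, -0.0, -0.027, 0.0, 0.0], [-0.0195, 0.0007, 0.018, -0.0, -0.027, 0.0, 0.0], [-0.019, 0.0007, 0.0185, -0.0, -0.027, 0.0, 0.0], [-0.0185, 0.0007, 0.019, -0.0, -0.027, 0.0, 0.0], [-0.018, 0.0007, 0.0195, -0.0, -0.027, 0.0, 0.0], [-0.0175, 0.0007, 0.0199, -0.0, -0.027, 0.0, 0.0], [-0.0169, 0.0007, 0.0204, -0.0, -0.027, 0.0, 0.0]]
```

Emit:
play_rows:
  series:
    - [-0.021,0.0007,0.0163,0,-0.027,0,0]
    - [-0.0205,0.0007,0.017,0,-0.027,0,0]
    - [-0.02,0.0007,0.0174,0,-0.027,0,0]
    - [-0.0195,0.0007,0.018,0,-0.027,0,0]
    - [-0.019,0.0007,0.0185,0,-0.027,0,0]
    - [-0.0185,0.0007,0.019,0,-0.027,0,0]
    - [-0.018,0.0007,0.0195,0,-0.027,0,0]
    - [-0.017,0.0007,0.019,0,-0.025,0,0]
    - [-0.009,0,0.012,0,-0.015,0,0]
    - [0,0,0,0,0,0,0]

```text
clock: 20.3
position: [641.8, -47.4, 108.7]
ee_rot: [-0.045, 0.706, -0.705, 0.053]
contact_force: [-0.9, 0.6, -0.9]
gripper_width: 33.2
```

```bash
python3 plan.py 642 -51.4 60 3.281 0 3
```

```text
at [641.8 -47.4 108.7] d [  0.2  -4.  -48.7] rv [ 0.001  0.    -0.012] F [-0.9  0.6 -0.9] w 33.2 t 20.3
[[0.0003, 0.0162, 0.0014, 0.0, 0.0, -0.004, 0.0], [0.0003, 0.0162, 0.0014, 0.0, 0.0, -0.004, 0.0], [0.0002, 0.0162, 0.0013, 0.0, 0.0, -0.004, 0.0]]
```

Emit:
play_rows:
  series:
    - [0,0.0162,0.002,0,0,-0.005,0]
    - [0,0.0162,0.0015,0,0,-0.003,0]
    - [0,0.0162,0.0005,0,0,-0.002,0]
    - [0,0.014,0,0,0,0,0]
    - [0,0.008,0,0,0,0,0]
    - [0,0,0,0,0,0,0]

```text
clock: 20.9
position: [637.5, -49.2, 30.6]
ee_rot: [-0.052, 0.706, -0.705, 0.047]
contact_force: [-0.1, 0.2, -0.1]
gripper_width: 33.0
```

```bash
python3 plan.py 642 -51.4 16.5 3.281 0 2
```

```text
at [637.5 -49.2  30.6] d [  4.5  -2.2 -14.1] rv [0.003 0.001 0.007] F [-0.1  0.2 -0.1] w 33.0 t 20.9
[[-0.0021, 0.007, 0.0014, 0.001, 0.001, 0.003, 0.0], [-0.0021, 0.007, 0.0014, 0.001, 0.001, 0.003, 0.0]]
```

Emit:
play_rows:
  series:
    - [-0.002,0.005,0.0014,0.001,0,0.004,0]
    - [-0.0015,0.005,0.001,0.001,0,0.002,0]
    - [0,0.001,0,0,0,0,0]

```text
clock: 21.2
position: [641.8, -50.5, 19.3]
ee_rot: [-0.05, 0.705, -0.705, 0.05]
contact_force: [0.6, 0.2, -0.7]
gripper_width: 33.5
```

```bash
python3 plan.py 642 -51.4 15 3.281 0 2
```

```text
at [641.8 -50.5  19.3] d [ 0.2 -0.9 -4.3] rv [ 0.     0.002 -0.001] F [ 0.6  0.2 -0.7] w 33.5 t 21.2
[[-0.0001, 0.0022, 0.0005, 0.0, 0.001, -0.0, 0.0], [-0.0001, 0.0022, 0.0005, 0.0, 0.001, -0.0, 0.0]]
```

Emit:
play_rows:
  series:
    - [0,0.003,0.0005,0,0,-0.001,0]
    - [0,0.002,0,0,0,-0.001,0]
    - [0,0.0005,0,0,0,0,0]

```text
clock: 21.5
position: [642.6, -51.1, 14.4]
ee_rot: [-0.05, 0.705, -0.705, 0.05]
contact_force: [-0.2, 0.6, 2.1]
gripper_width: 33.1
```

```bash
python3 plan.py 642 -51.4 14.6 3.281 0 2
```

```text
at [642.6 -51.1  14.4] d [-0.6 -0.3  0.2] rv [ 0.     0.002 -0.001] F [-0.2  0.6  2.1] w 33.1 t 21.5
[[0.0003, -0.0001, 0.0001, 0.0, 0.001, -0.0, 0.0], [0.0003, -0.0001, 0.0001, 0.0, 0.001, -0.0, 0.0]]
```

Emit:
play_rows:
  series:
    - [0,0,0,0,0,0,0.04]
    - [0,0,0,0,0,0,0.05]
    - [0,0,0,0,0,0,0.055]
    - [0,-0.012,0,0,0,0,0.06]
    - [0,-0.03,0,0,0,0,0.06]
    - [0,-0.045,0,0,0,0,0.06]
    - [0,-0.04,0,0,0,0,0.06]

```text
clock: 22.2
position: [639.4, -51.7, 141.6]
ee_rot: [0.054, -0.705, 0.706, -0.046]
contact_force: [1.5, -0.4, 0.6]
gripper_width: 60.0
```

```bash
python3 plan.py 461.7 -62.8 130 3.083 60 7
```

```text
at [639.4 -51.7 141.6] d [-177.7  -11.1  -11.6] rv [-0.001  0.2    0.011] F [ 1.5 -0.4  0.6] w 60.0 t 22.2
[[0.0253, 0.002, -0.002, -0.0, 0.029, 0.002, 0.06], [0.0254, 0.0019, -0.0013, -0.0, 0.029, 0.002, 0.06], [0.0254, 0.0019, -0.0005, -0.0, 0.029, 0.002, 0.06], [0.0254, 0.0018, 0.0002, -0.0, 0.029, 0.002, 0.06], [0.0254, 0.0018, 0.0009, -0.0, 0.029, 0.002, 0.06], [0.0254, 0.0017, 0.0016, -0.0, 0.029, 0.002, 0.06], [0.0253, 0.0017, 0.0024, -0.0, 0.029, 0.002, 0.06]]
```

Emit:
play_rows:
  series:
    - [0.0253,0.002,-0.002,0,0.029,0.002,0.06]
    - [0.0254,0.002,-0.0013,0,0.029,0.002,0.06]
    - [0.0254,0.002,-0.0005,0,0.029,0.002,0.06]
    - [0.0254,0.002,0,0,0.029,0.002,0.06]
    - [0.0254,0.002,0.001,0,0.029,0.002,0.06]
    - [0.0254,0.002,0.0016,0,0.029,0.002,0.06]
    - [0.0253,0.001,0.0024,0,0.029,0,0.06]
    - [0.006,0,0,0,0,0,0.06]
    - [0,0,0,0,0,0,0.06]

```text
clock: 23.1
position: [457.0, -62.2, 144.7]
ee_rot: [0.036, 0.708, -0.706, -0.011]
contact_force: [0.3, 0.0, 0.1]
gripper_width: 59.9
```

```bash
python3 plan.py 461.7 -62.8 110 3.083 60 3
```

```text
at [457.  -62.2 144.7] d [  4.7  -0.6 -34.7] rv [ 0.004 -0.009 -0.036] F [0.3 0.  0.1] w 59.9 t 23.1
[[-0.0012, 0.0116, 0.0002, 0.001, -0.003, -0.012, 0.06], [-0.0013, 0.0116, 0.0001, 0.001, -0.003, -0.012, 0.06], [-0.0014, 0.0116, 0.0001, 0.001, -0.003, -0.012, 0.06]]
```

Emit:
play_rows:
  series:
    - [-0.003,0.01,0,0.002,-0.005,-0.016,0.06]
    - [-0.0013,0.01,0,0.001,-0.003,-0.012,0.06]
    - [0,0.005,0,0,0,-0.004,0.06]
    - [0,0,0,0,0,0,0.06]

```text
clock: 23.5
position: [466.4, -61.9, 118.5]
ee_rot: [0.022, 0.707, -0.707, -0.019]
contact_force: [0.9, 0.2, 0.0]
gripper_width: 60.3
```

```bash
python3 plan.py 461.7 -62.8 40 3.083 60 6
```

```text
at [466.4 -61.9 118.5] d [ -4.7  -0.9 -78.5] rv [ 0.001  0.001 -0.004] F [0.9 0.2 0. ] w 60.3 t 23.5
[[0.0008, 0.0131, 0.0002, 0.0, 0.0, -0.001, 0.06], [0.0008, 0.0131, 0.0002, 0.0, 0.0, -0.001, 0.06], [0.0008, 0.0131, 0.0002, 0.0, 0.0, -0.001, 0.06], [0.0008, 0.0131, 0.0002, 0.0, 0.0, -0.001, 0.06], [0.0008, 0.0131, 0.0002, 0.0, 0.0, -0.001, 0.06], [0.0008, 0.0131, 0.0002, 0.0, 0.0, -0.001, 0.06]]
```

Emit:
play_rows:
  series:
    - [0.003,0.0131,0.0005,0,0,-0.003,0.06]
    - [0.0015,0.0131,0.0002,0,0,-0.001,0.06]
    - [0.0008,0.0131,0,0,0,0,0.06]
    - [0,0.0131,0,0,0,0,0.06]
    - [0,0.0131,0,0,0,0,0.06]
    - [0,0.01,0,0,0,0,0.06]
    - [0,0,0,0,0,0,0.06]

```text
clock: 24.2
position: [464.1, -62.4, 37.6]
ee_rot: [-0.019, -0.707, 0.707, 0.021]
contact_force: [0.3, -0.0, -0.1]
gripper_width: 60.1
```

```bash
python3 plan.py 461.7 -62.8 19 3.083 60 2
```

```text
at [464.1 -62.4  37.6] d [ -2.4  -0.4 -18.6] rv [-0.001  0.002  0.002] F [ 0.3 -0.  -0.1] w 60.1 t 24.2
[[0.0012, 0.0093, 0.0003, -0.0, 0.001, 0.001, 0.06], [0.0012, 0.0093, 0.0003, -0.0, 0.001, 0.001, 0.06]]
```

Emit:
play_rows:
  series:
    - [0.0015,0.0085,0,0,0.001,0,0.055]
    - [0.001,0.0075,0,0,0,0,0.05]
    - [0,0.002,0,0,0,0,0.045]
    - [0,0,0,0,0,0,0.045]

```text
clock: 24.6
position: [462.4, -62.1, 18.8]
ee_rot: [-0.02, -0.707, 0.707, 0.021]
contact_force: [0.2, -0.3, -0.2]
gripper_width: 45.0
```

```bash
python3 plan.py 461.7 -62.8 19 3.083 60 1
```

```text
at [462.4 -62.1  18.8] d [-0.7 -0.7  0.2] rv [-0.001  0.001  0.001] F [ 0.2 -0.3 -0.2] w 45.0 t 24.6
[[0.0007, -0.0002, 0.0007, -0.001, 0.001, 0.001, 0.06]]
```

Emit:
play_rows:
  series:
    - [0,0,0,0,0,0,0.036]
    - [0,0,0,0,0,0,0.02]
    - [0,0,0,0,0,0,0]
    - [0,0,0,0,0,0,0]

```text
clock: 25.0
position: [463.2, -62.0, 19.8]
ee_rot: [-0.021, -0.707, 0.707, 0.02]
contact_force: [-0.9, 0.2, -0.7]
gripper_width: 32.6
```

Emit:
play_rows:
  series:
    - [0,-0.01,0,0,0,0,0]
    - [0,-0.025,0,0,0,0,0]
    - [0,-0.03,0,0,0,0,0]
    - [0,-0.03,0,0,0,0,0]

```text
clock: 25.4
position: [459.8, -62.6, 115.6]
ee_rot: [-0.017, -0.706, 0.708, 0.024]
contact_force: [0.5, 0.5, -0.7]
gripper_width: 32.8
```

```bash
python3 plan.py 633.6 8 115 3.281 0 8
```

```text
at [459.8 -62.6 115.6] d [173.8  70.6  -0.6] rv [-0.002 -0.197  0.009] F [ 0.5  0.5 -0.7] w 32.8 t 25.4
[[-0.0212, -0.0001, -0.0101, -0.0, -0.025, 0.001, 0.0], [-0.0214, -0.0001, -0.0095, -0.0, -0.025, 0.001, 0.0], [-0.0216, -0.0001, -0.009, -0.0, -0.025, 0.001, 0.0], [-0.0219, -0.0001, -0.0085, -0.0, -0.025, 0.001, 0.0], [-0.0221, -0.0, -0.0079, -0.0, -0.025, 0.001, 0.0], [-0.0222, -0.0, -0.0074, -0.0, -0.025, 0.001, 0.0], [-0.0224, 0.0, -0.0068, -0.0, -0.025, 0.001, 0.0], [-0.0226, 0.0001, -0.0063, -0.0, -0.025, 0.001, 0.0]]
```

Emit:
play_rows:
  series:
    - [-0.0212,0,-0.01,0,-0.025,0.001,0]
    - [-0.0214,0,-0.0095,0,-0.025,0.001,0]
    - [-0.0216,0,-0.009,0,-0.025,0.001,0]
    - [-0.0219,0,-0.0085,0,-0.025,0.001,0]
    - [-0.022,0,-0.008,0,-0.025,0.001,0]
    - [-0.0222,0,-0.0074,0,-0.025,0.001,0]
    - [-0.021,0,-0.006,0,-0.025,0.001,0]
    - [-0.012,0,-0.003,0,-0.02,0,0]
    - [0,0,0,0,0,0,0]

```text
clock: 26.3
position: [629.5, 5.9, 130.2]
ee_rot: [-0.045, 0.706, -0.705, 0.057]
contact_force: [-0.3, 0.2, -0.3]
gripper_width: 32.8
```

```bash
python3 plan.py 633.6 8 50 3.281 0 4
```

```text
at [629.5   5.9 130.2] d [  4.1   2.1 -80.2] rv [-0.     0.006 -0.016] F [-0.3  0.2 -0.3] w 32.8 t 26.3
[[-0.0008, 0.0201, -0.0004, -0.0, 0.001, -0.004, 0.0], [-0.0008, 0.0201, -0.0004, -0.0, 0.001, -0.004, 0.0], [-0.0009, 0.0201, -0.0004, -0.0, 0.001, -0.004, 0.0], [-0.001, 0.0201, -0.0004, -0.0, 0.001, -0.004, 0.0]]
```

Emit:
play_rows:
  series:
    - [-0.0015,0.02,-0.0005,0,0.002,-0.005,0]
    - [-0.0015,0.02,-0.0005,0,0.001,-0.004,0]
    - [-0.001,0.02,-0.0004,0,0.001,-0.002,0]
    - [-0.001,0.02,0,0,0,0,0]
    - [0,0.008,0,0,0,0,0]
    - [0,0,0,0,0,0,0]

```text
clock: 26.9
position: [632.3, 6.9, 43.8]
ee_rot: [-0.046, 0.706, -0.705, 0.051]
contact_force: [-0.4, -0.2, -0.2]
gripper_width: 32.6
```

```bash
python3 plan.py 633.6 8 22 3.281 0 3
```

```text
at [632.3   6.9  43.8] d [  1.3   1.1 -21.8] rv [ 0.    -0.002 -0.006] F [-0.4 -0.2 -0.2] w 32.6 t 26.9
[[-0.0004, 0.0073, -0.0003, 0.0, -0.001, -0.002, 0.0], [-0.0005, 0.0073, -0.0003, 0.0, -0.001, -0.002, 0.0], [-0.0005, 0.0073, -0.0003, 0.0, -0.001, -0.002, 0.0]]
```

Emit:
play_rows:
  series:
    - [-0.0008,0.0073,-0.0004,0,-0.001,-0.004,0]
    - [-0.0005,0.0073,-0.0003,0,-0.001,-0.002,0]
    - [-0.0005,0.005,0,0,0,-0.001,0]
    - [0,0.001,0,0,0,0,0]

```text
clock: 27.3
position: [635.4, 8.0, 25.2]
ee_rot: [-0.048, 0.706, -0.705, 0.05]
contact_force: [-0.5, -0.1, -0.4]
gripper_width: 32.9
```

```bash
python3 plan.py 633.6 8 20 3.281 0 1
```

```text
at [635.4   8.   25.2] d [-1.8 -0.  -5.2] rv [ 0.001 -0.    -0.004] F [-0.5 -0.1 -0.4] w 32.9 t 27.3
[[0.0018, 0.0052, -0.0002, 0.001, -0.0, -0.004, 0.0]]
```

Emit:
play_rows:
  series:
    - [0.001,0.004,0,0,0,-0.003,0]
    - [0,0.002,0,0,0,-0.001,0]
    - [0,0.0007,0,0,0,0,0]

```text
clock: 27.6
position: [634.8, 8.0, 19.2]
ee_rot: [-0.049, 0.706, -0.705, 0.049]
contact_force: [-2.7, 1.4, 7.7]
gripper_width: 32.7
```

```bash
python3 plan.py 633.6 8 20 3.281 0 1
```

```text
at [634.8   8.   19.2] d [-1.2  0.   0.8] rv [ 0.  0. -0.] F [-2.7  1.4  7.7] w 32.7 t 27.6
[[0.0012, -0.0008, -0.0002, 0.0, 0.0, -0.0, 0.0]]
```

Emit:
play_rows:
  series:
    - [0,-0.0005,0,0,0,0,0.04]
    - [0,0,0,0,0,0,0.05]
    - [0,0,0,0,0,0,0.055]
    - [0,-0.012,0,0,0,0,0.055]
    - [0,-0.03,0,0,0,0,0.055]
    - [0,-0.045,0,0,0,0,0.055]
    - [0,-0.045,0,0,0,0,0.055]

```text
clock: 28.3
position: [631.0, 7.0, 150.1]
ee_rot: [0.054, -0.705, 0.706, -0.044]
contact_force: [1.9, -0.1, 0.3]
gripper_width: 54.9
```

```bash
python3 plan.py 461 -0.5 145 3.083 55 7
```

```text
at [631.    7.  150.1] d [-170.    -7.5   -5.1] rv [-0.002  0.197  0.015] F [ 1.9 -0.1  0.3] w 54.9 t 28.3
[[0.0242, 0.0011, -0.0023, -0.0, 0.028, 0.002, 0.055], [0.0242, 0.001, -0.0016, -0.0, 0.028, 0.002, 0.055], [0.0243, 0.001, -0.0009, -0.0, 0.028, 0.002, 0.055], [0.0243, 0.0009, -0.0002, -0.0, 0.028, 0.002, 0.055], [0.0243, 0.0009, 0.0004, -0.0, 0.028, 0.002, 0.055], [0.0243, 0.0008, 0.0011, -0.0, 0.028, 0.002, 0.055], [0.0242, 0.0008, 0.0018, -0.0, 0.028, 0.002, 0.055]]
```

Emit:
play_rows:
  series:
    - [0.0242,0.001,-0.0023,0,0.028,0.001,0.055]
    - [0.0242,0.001,-0.0016,0,0.028,0,0.055]
    - [0.0243,0.001,-0.001,0,0.028,0,0.055]
    - [0.0243,0.001,0,0,0.028,0,0.055]
    - [0.0243,0.001,0.0004,0,0.028,0,0.055]
    - [0.0243,0.001,0.001,0,0.028,0,0.055]
    - [0.024,0.001,0.0018,0,0.025,0,0.055]
    - [0.006,0,0,0,0,0,0.055]
    - [0,0,0,0,0,0,0.055]

```text
clock: 29.2
position: [456.6, 0.3, 160.3]
ee_rot: [0.028, 0.708, -0.705, -0.014]
contact_force: [-0.0, -0.2, -0.2]
gripper_width: 55.2
```

```bash
python3 plan.py 461 -0.5 125 3.083 55 2
```

```text
at [4.566e+02 3.000e-01 1.603e+02] d [  4.4  -0.8 -35.3] rv [ 0.005 -0.002 -0.02 ] F [-0.  -0.2 -0.2] w 55.2 t 29.2
[[-0.0019, 0.0177, 0.0003, 0.002, -0.001, -0.01, 0.055], [-0.002, 0.0177, 0.0003, 0.002, -0.001, -0.01, 0.055]]
```

Emit:
play_rows:
  series:
    - [-0.0019,0.014,0.0003,0.002,-0.001,-0.011,0.055]
    - [-0.001,0.014,0,0.002,0,-0.008,0.055]
    - [0,0.006,0,0,0,-0.002,0.055]
    - [0,0,0,0,0,0,0.055]

```text
clock: 29.6
position: [463.6, 0.4, 123.6]
ee_rot: [0.02, 0.707, -0.707, -0.021]
contact_force: [-0.4, -0.2, 0.9]
gripper_width: 54.8
```

```bash
python3 plan.py 461 -0.5 60 3.083 55 5
```

```text
at [4.636e+02 4.000e-01 1.236e+02] d [ -2.6  -0.9 -63.6] rv [0.001 0.    0.001] F [-0.4 -0.2  0.9] w 54.8 t 29.6
[[0.0005, 0.0127, 0.0002, 0.0, 0.0, 0.0, 0.055], [0.0005, 0.0127, 0.0002, 0.0, 0.0, 0.0, 0.055], [0.0005, 0.0127, 0.0002, 0.0, 0.0, 0.0, 0.055], [0.0005, 0.0127, 0.0002, 0.0, 0.0, 0.0, 0.055], [0.0005, 0.0127, 0.0002, 0.0, 0.0, 0.0, 0.055]]
```

Emit:
play_rows:
  series:
    - [0.0015,0.014,0.0004,0,0,0,0.055]
    - [0.0008,0.014,0.0002,0,0,0,0.055]
    - [0.0005,0.014,0,0,0,0,0.055]
    - [0,0.014,0,0,0,0,0.055]
    - [0,0.013,0,0,0,0,0.055]
    - [0,0.01,0,0,0,0,0.055]
    - [0,0.004,0,0,0,0,0.05]
    - [0,0,0,0,0,0,0.045]

```text
clock: 30.4
position: [464.0, -0.1, 34.7]
ee_rot: [-0.019, -0.706, 0.707, 0.022]
contact_force: [-0.7, 0.1, -0.6]
gripper_width: 45.1
```

```bash
python3 plan.py 461 -0.5 29 3.083 45 2
```

```text
at [ 4.64e+02 -1.00e-01  3.47e+01] d [-3.  -0.4 -5.7] rv [-0.002  0.001  0.003] F [-0.7  0.1 -0.6] w 45.1 t 30.4
[[0.0015, 0.0028, 0.0003, -0.001, 0.0, 0.002, 0.045], [0.0015, 0.0028, 0.0003, -0.001, 0.0, 0.002, 0.045]]
```

Emit:
play_rows:
  series:
    - [0.0018,0.0032,0.0003,-0.001,0,0.002,0.045]
    - [0.0012,0.0028,0,0,0,0.001,0.04]
    - [0,0.0005,0,0,0,0,0.035]
    - [0,0,0,0,0,0,0.035]

```text
clock: 30.8
position: [461.8, 0.1, 28.9]
ee_rot: [0.021, 0.707, -0.707, -0.019]
contact_force: [-0.7, -0.0, 0.7]
gripper_width: 35.1
```

Emit:
play_rows:
  series:
    - [0,0,0,0,0,0,0.028]
    - [0,0,0,0,0,0,0.015]
    - [0,0,0,0,0,0,0]
    - [0,0,0,0,0,0,0]

```text
clock: 31.2
position: [462.2, 0.3, 29.7]
ee_rot: [0.022, 0.707, -0.707, -0.019]
contact_force: [0.1, -0.1, -1.1]
gripper_width: 23.9
```

```bash
python3 plan.py 461 -0.5 29 3.083 45 2
```

```text
at [4.622e+02 3.000e-01 2.970e+01] d [-1.2 -0.8 -0.7] rv [ 0.001  0.001 -0.004] F [ 0.1 -0.1 -1.1] w 23.9 t 31.2
[[0.0006, 0.0004, 0.0004, 0.0, 0.001, -0.002, 0.045], [0.0006, 0.0004, 0.0004, 0.0, 0.001, -0.002, 0.045]]
```

Emit:
play_rows:
  series:
    - [0,-0.01,0,0,0,-0.001,0]
    - [0,-0.025,0,0,0,0,0]
    - [0,-0.03,0,0,0,0,0]
    - [0,-0.02,0,0,0,0,0]

```text
clock: 31.6
position: [459.7, -0.6, 116.2]
ee_rot: [-0.019, -0.706, 0.708, 0.022]
contact_force: [-0.2, 1.1, -0.3]
gripper_width: 23.9
```

```bash
python3 plan.py 625.2 67.4 115 3.281 0 8
```

```text
at [459.7  -0.6 116.2] d [165.5  68.   -1.2] rv [-0.002 -0.197  0.005] F [-0.2  1.1 -0.3] w 23.9 t 31.6
[[-0.0202, 0.0, -0.0097, -0.0, -0.025, 0.001, 0.0], [-0.0204, 0.0, -0.0092, -0.0, -0.025, 0.001, 0.0], [-0.0206, 0.0001, -0.0087, -0.0, -0.025, 0.001, 0.0], [-0.0208, 0.0001, -0.0082, -0.0, -0.025, 0.001, 0.0], [-0.021, 0.0001, -0.0076, -0.0, -0.025, 0.001, 0.0], [-0.0212, 0.0001, -0.0071, -0.0, -0.025, 0.001, 0.0], [-0.0214, 0.0001, -0.0066, -0.0, -0.025, 0.001, 0.0], [-0.0215, 0.0001, -0.0061, -0.0, -0.025, 0.001, 0.0]]
```

Emit:
play_rows:
  series:
    - [-0.0202,0,-0.0097,0,-0.025,0.001,0]
    - [-0.0204,0,-0.0092,0,-0.025,0.001,0]
    - [-0.0206,0,-0.0087,0,-0.025,0.001,0]
    - [-0.0208,0,-0.0082,0,-0.025,0.001,0]
    - [-0.021,0,-0.0076,0,-0.025,0.001,0]
    - [-0.0212,0,-0.007,0,-0.025,0.001,0]
    - [-0.021,0,-0.0066,0,-0.025,0.001,0]
    - [-0.014,0,-0.004,0,-0.02,0,0]
    - [0,0,0,0,0,0,0]

```text
clock: 32.5
position: [624.2, 67.5, 128.4]
ee_rot: [-0.046, 0.706, -0.705, 0.056]
contact_force: [-0.3, -1.2, -0.6]
gripper_width: 23.9
```

```bash
python3 plan.py 625.2 67.4 60 3.281 0 4
```

```text
at [624.2  67.5 128.4] d [  1.   -0.1 -68.4] rv [ 0.001  0.006 -0.015] F [-0.3 -1.2 -0.6] w 23.9 t 32.5
[[0.0, 0.0171, 0.0001, 0.0, 0.001, -0.004, 0.0], [-0.0001, 0.0171, 0.0001, 0.0, 0.001, -0.004, 0.0], [-0.0001, 0.0171, 0.0001, 0.0, 0.001, -0.004, 0.0], [-0.0002, 0.0171, 0.0001, 0.0, 0.001, -0.004, 0.0]]
```

Emit:
play_rows:
  series:
    - [-0.0005,0.0171,0,0,0.002,-0.005,0]
    - [-0.0005,0.0171,0,0,0.001,-0.004,0]
    - [-0.0005,0.0171,0,0,0.001,-0.002,0]
    - [-0.0005,0.0171,0,0,0,0,0]
    - [0,0.008,0,0,0,0,0]
    - [0,0,0,0,0,0,0]

```text
clock: 33.1
position: [620.5, 65.6, 46.1]
ee_rot: [-0.05, 0.706, -0.705, 0.047]
contact_force: [0.8, -0.1, 0.4]
gripper_width: 23.8
```

```bash
python3 plan.py 625.2 67.4 32 3.281 0 3
```

```text
at [620.5  65.6  46.1] d [  4.7   1.8 -14.1] rv [ 0.001 -0.003  0.004] F [ 0.8 -0.1  0.4] w 23.8 t 33.1
[[-0.0016, 0.0047, -0.0004, 0.0, -0.001, 0.001, 0.0], [-0.0016, 0.0047, -0.0004, 0.0, -0.001, 0.001, 0.0], [-0.0016, 0.0047, -0.0004, 0.0, -0.001, 0.001, 0.0]]
```

Emit:
play_rows:
  series:
    - [-0.002,0.0047,-0.0006,0,-0.001,0.002,0]
    - [-0.0014,0.0045,-0.0004,0,-0.001,0.001,0]
    - [-0.0005,0.003,0,0,0,0,0]
    - [0,0.0005,0,0,0,0,0]

```text
clock: 33.5
position: [625.0, 67.2, 34.2]
ee_rot: [-0.048, 0.706, -0.705, 0.049]
contact_force: [-0.7, 0.6, 0.0]
gripper_width: 24.1
```

```bash
python3 plan.py 625.2 67.4 30 3.281 0 1
```

```text
at [625.   67.2  34.2] d [ 0.2  0.2 -4.2] rv [ 0.001 -0.001 -0.002] F [-0.7  0.6  0. ] w 24.1 t 33.5
[[-0.0002, 0.0042, -0.0001, 0.001, -0.001, -0.002, 0.0]]
```

Emit:
play_rows:
  series:
    - [0,0.003,0,0,0,-0.002,0]
    - [0,0.0015,0,0,0,-0.001,0]
    - [0,0.0005,0,0,0,-0.0005,0]

```text
clock: 33.8
position: [625.6, 67.5, 29.6]
ee_rot: [-0.049, 0.706, -0.705, 0.049]
contact_force: [-0.7, 0.0, 0.4]
gripper_width: 23.5
```

```bash
python3 plan.py 625.2 67.4 29.7 3.281 0 1
```

```text
at [625.6  67.5  29.6] d [-0.4 -0.1  0.1] rv [ 0.002 -0.001  0.   ] F [-0.7  0.   0.4] w 23.5 t 33.8
[[0.0004, -0.0001, 0.0001, 0.002, -0.001, 0.0, 0.0]]
```

Emit:
play_rows:
  series:
    - [0,0.0008,0,0,0,0,0]
    - [0,0.0006,0,0,0,0,0]

```text
clock: 34.0
position: [625.7, 67.5, 29.5]
ee_rot: [-0.049, 0.706, -0.705, 0.049]
contact_force: [-1.0, -0.2, 3.7]
gripper_width: 23.9
```

```bash
python3 plan.py 625.2 67.4 29.7 3.281 0 1
```

```text
at [625.7  67.5  29.5] d [-0.5 -0.1  0.2] rv [ 0.001 -0.001  0.   ] F [-1.  -0.2  3.7] w 23.9 t 34.0
[[0.0005, -0.0002, 0.0001, 0.001, -0.001, 0.0, 0.0]]
```

Contact. I release, rise and back off toward the base so the top view is clear.

Emit:
play_rows:
  series:
    - [0,0,0,0,0,0,0.03]
    - [0,0,0,0,0,0,0.04]
    - [0,0,0,0,0,0,0.045]
    - [0,-0.012,0,0,0,0,0.05]
    - [0,-0.03,0,0,0,0,0.05]
    - [0,-0.04,0,0,0,0,0.05]
    - [0,-0.045,0,0,0,0,0.05]
    - [0,-0.045,0,0,0,0,0.05]
    - [0,-0.03,0,0,0,0,0.05]

```text
clock: 34.9
position: [623.6, 66.1, 236.2]
ee_rot: [0.052, -0.705, 0.706, -0.045]
contact_force: [-0.0, -0.2, 0.3]
gripper_width: 50.2
```

Emit:
play_rows:
  series:
    - [0.03,0,0.01,0,0,0,0.05]
    - [0.04,0,0.02,0,0,0,0.05]
    - [0.04,0,0.03,0,0,0,0.05]
    - [0.04,0,0.03,0,0,0,0.05]
    - [0.03,0,0.03,0,0,0,0.05]
    - [0,0,0,0,0,0,0.05]

```text
clock: 35.5
position: [460.0, -80.3, 248.1]
ee_rot: [-0.045, 0.706, -0.705, 0.055]
contact_force: [-0.5, 0.2, -0.2]
gripper_width: 49.9
```

```bash
python3 -c "
from h import *
for n,(y0,y1,x0,x1) in dict(top=(115,305,160,440),side=(130,280,140,520)).items():
    im=snap(n,f'pics/{n}9.png');a=cv2.imread(f'pics/{n}9.png')
    k=2.8 if n=='top' else 2.1
    cv2.imwrite(f'pics/{n}9c.png',cv2.resize(a[y0:y1,x0:x1],None,fx=k,fy=k,interpolation=cv2.INTER_CUBIC))
s=read_state();print(s['position'],s['clock'],s['joints'])"
```

```text
[463.00740014 -78.43797462 248.24617919] 35.6 [ 1.79782601e-01  9.55549985e-02 -3.37757496e-01  6.21933289e-04
 -1.12148341e+00 -3.58909020e-02]
```

View pics/top9c.png

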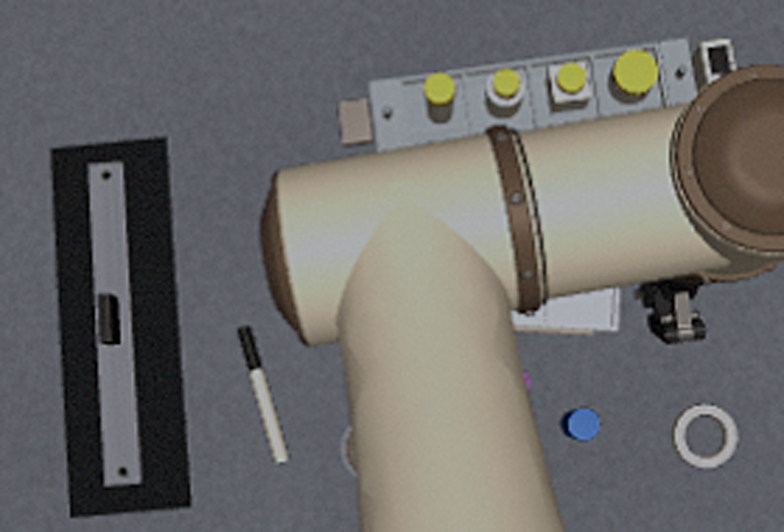

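View pics/side9c.png

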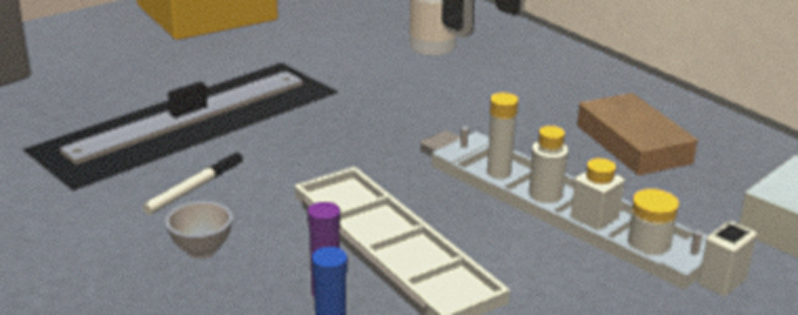

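The plate lies flat, centred and fully on the mat (top crop about 113,325). In the carrier, from the logger outward, stand jar, square, bottle and vial, all upright and each within its place. The rack is empty and the arm is clear, so I hand the job in.

```bash
python3 -c "
from bench import *
print(job_done())"
```

```text
the job is handed in; nothing more can be done
None
```

The job is done and handed in at about 36 s of the 120 s allowed.

- **Plate:** I lifted it straight up off the dowels, held level, and laid it lengthwise on the mat. It touched down at about 9 N. The last top and side pictures show it flat and fully on the mat.
- **Containers:** I moved them one at a time in the order jar, square bottle, round bottle, vial. From the logger outward they now stand shortest to tallest. The last pictures show each one upright and free inside its own place, with the collection rack empty.
- **Forces:** In the readings after each move, the outside force never passed about 10 N, and nothing outside the task was seen to be touched.
- **Disagreements:** The two cameras differed by about 2–5 mm, so I used combined estimates and confirmed them by force at contact. The gripper's width reading was about 1–2 mm under the true widths on every grasp. No check failed.

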